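# Lid the open jar and show its bottom to the inspection camera

### The arm

A 7-joint arm with a two-finger parallel gripper is mounted at the origin on the work surface. World frame = base frame: x ahead of the robot, y to its left, z up, the work surface at z = 0. Lengths are in m, angles in rad, forces in N, time in s.
With the tool pointing down it reaches from about 0.425 to 1.025 m from the base axis. Payload 9.4 kg.
Tool frame: the origin (TCP) lies midway between the tips of the shut fingers; the grasp point (between the pads) lies 19 mm behind it; z points along the fingers, y is the line along which they close (so a half turn about z gives the same grasp; the last joint's range is limited). The gripper opens to 85 mm and grips with 20 to 120 N. Pads are 22 mm wide; open, the fingers measure 114 mm over their backs; the gripper's body (76 mm by 85 mm) begins 54 mm behind the grasp point. The pads swing forward as they close: fully open they stand 13 mm farther back than shut.
Start: joints at [1.103, 0.599, -0.003, 1.599, 0.002, 0.943, -0.08], TCP at [0.276, -0.67, 0.206] pointing down, gripper open.
Joint ranges: [-2.57, 2.57], [-0.35, 1.97], [-1.29, 1.29], [0.11, 2.56], [-1.05, 4.19], [0.11, 1.86], [-2.63, 2.63]. Speed limits (rad/s): [2.22, 2.22, 3.01, 3.01, 3.14, 3.14, 3.14].

### API

Orientations are given as a unit quaternion [w, x, y, z].
In Python, from cell import bot gives the robot as it stands. The module is installed in compiled form; this text tells all that it offers.
- The arm moves only by the tool send_rows, never from a script. Its argument "moves" is a list of rows, each a list of 3 entries, a list of its own where there are three numbers: the shift along the tool's x, y, z in cm, then the turn, a rotation vector about the tool's x, y, z in rad, then the opening, from -1 (shut) to 1 (fully open). A call has 1 to 12 rows; each row shifts and turns the commanded pose from where the row before left it, along the tool's axes as they then stand; what a row does not reach is not made up. A row lasts 1/10 s, in which the tool goes at most 50 mm and 8.59 degrees, less where a joint would pass 70% of its speed; a pose out of reach is approached as far as the arm can. A call with a gripper value outside its range is refused whole. The fingers move at their own pace and stop on an object; the grip force is fixed at half the most. Time passes only in rows, so rows that do not move let the fingers close. It gives the time, the measured TCP pose, the force, the opening and the grip force at its end, in the units of the state.
- bot.sense(): the state, without advancing time (a new reading comes with each control period).
- bot.get_image(name): name is "scene" or "side" or "wrist"; returns the picture (384x512x3 uint8, red, green, blue); there is no depth.
- bot.get_calibration(name): a dict with "fx", "fy", "cx", "cy" (pixels), "pose" (4x4, takes a point from camera to world coordinates). Camera axes: x right, y up, looking along -z (the intrinsics and any distortion apply to the point x, -y, -z); pixel columns grow to the right and rows downward; lengths in m; the calibration is good to about 2 mm. A picture is of the moment at which its call begins: read the wrist's pose just before it. get_calibration takes no time and is no camera call; for the wrist camera it gives the pose at the moment of the call.
- bot.hand_in(): hands the job in; it is judged then, once.
The state is a dict: "time_s": time; "joints": joint angles; "joint_vel": joint speeds; "joint_efforts": joint torques, N m; "position": TCP position; "tcp_rot": TCP orientation; "contact_force": force on the tool from outside, world axes, zero at the start; "wrist_torque": the same for the moment, N m; "finger_gap": finger opening in m; "gripper_force": force on a finger pad.
Only numpy, scipy, OpenCV 4.12 (cv2) and the standard library are available. Lean on these libraries where they do the work, as an engineer would, in place of code of your own. Each camera call takes 0.05 s, during which the arm holds its last target. There are 200 camera calls.

### The job

Put the loose blue lid squarely on the open amber jar while it stands in the heating block, then take the lidded jar out of the block and hold it up to the inspection camera: the centre of its bottom 130 mm in front of the lens on the camera's line of sight, the bottom facing the lens squarely, lid still on. Finish while holding it there, still, carried by the gripper alone. Do not bump the camera or push the other jars and glassware about.

Things in the scene. Friction and masses are not known exactly. Their poses are not given: they have to be found in the camera images.
- jar: amber glass jar, the only one without a lid, upright and loose in any one of the block's three wells. Body 56 mm wide, 85 mm high, flat shoulder, then a neck 36 mm wide, its last 6 mm tapering to 31 mm at the rim, 100 mm up; about 0.22 kg. 50 mm of the body stands out of the block; grip the body, also when lidded (lid is narrower). Origin: centre of the underside; z: up its axis.
- lid: loose blue lid, right way up on the bench: cap 50 mm wide, 16 mm high (skirt 12 deep, 43 inside, top 4 thick), on it a round knob 18 mm wide, 22 mm high (top at 38 mm); about 40 g. Slips over the jar's neck with 3.5 mm play all round, no screw or latch; fully on, its lower edge is 88 mm above the jar's bottom. Origin: centre of the lower edge; z: up through the knob.
- bath: dry heating block, fixed: steel case, aluminium top, 180 (x) by 280 (y) by 90 mm high; three round wells along its y at -80, 0, +80 mm, each 61 mm wide (2.5 mm play round a jar) and 35 mm deep, floor 55 mm above the bench. Origin: centre of its underside; z up, front (-x) has the switch.
- camera: inspection camera stand, fixed: dark base 110 by 100 by 12 mm, two grey cheeks 80 mm high; between them a black barrel with a white ring light (64 mm wide) round the lens at its upper end. The barrel leans 20 to 37 degrees from vertical to the stand's -x side (roughly to the robot) about a stiff pivot 65 mm up, along y. Origin: centre of the underside.
- lens (a point): the centre of the camera's front lens, in the middle of the white ring light, 40 mm from the pivot. z: along the line of sight, out of the lens (upwards and leaning towards the robot).
- view_point (a point): the point in the air on the camera's line of sight 130 mm in front of the lens, where the centre of the jar's bottom is to be held. z: along the line of sight, away from the lens; the jar's own z must lie along it (the jar's bottom towards the lens).
- jar_b: one of two bystanding amber jars with white lids in the other wells: same body as the open jar, white lid and knob, 126 mm high overall. Origin: centre of its underside.
- jar_c: the other bystanding amber jar with a white lid, like jar_b. Origin: centre of its underside.
- mortar: white ceramic mortar bowl, 90 mm across and 50 mm high, bystander. Origin: centre of its underside.
- dropper_a: small amber dropper bottle with black cap, 28 mm across and 90 mm high, bystander. Origin: centre of its underside.
- dropper_b: second small dropper bottle, like dropper_a, bystander. Origin: centre of its underside.
- beaker: clear glass beaker, 70 mm across and 90 mm high, bystander. Origin: centre of its underside.
Mind the look-alikes: they are no part of the job. Of the things that look like the lid, take the one that is farthest to the robot's left at the start.

How it is judged:
By the outcome, as a careful person would: the job done as asked, in the order asked, and still so for the second after the job is handed in, while the arm keeps its last pose, push and grip.
It also fails if it takes over 64 s, if anything falls off the work surface, if the arm or the gripper's body presses on something with over 40 N, if the wrist force passes 120 N, or if a joint passes its speed limit or range.

## Working session

There is one attempt and no reset: what is moved stays moved. The work goes in short steps, Python scripts to look and compute and a tool call to move; the robot and the scene stay as the last step left them, time stands still between calls to the robot, and variables do not carry over. Pictures are saved under pics/ and viewed, at most 10 in all, crops included, and the job is handed in when it is done.

Besides the shell and the picture viewer there is one more tool, called after "Call:" by a JSON object that holds its "op" and its "data". send_rows: Moves the arm, as the interface text tells. Its arguments: {"type":"object","properties":{"moves":{"type":"array","items":{"type":"array"}}},"required":["moves"]}

```bash
mkdir -p pics
python3 - <<'E'
from cell import bot
import cv2,numpy as np
s=bot.sense();print({k:np.round(v,3).tolist() for k,v in s.items()})
ims=[]
for n in("scene","side","wrist"):
    c=bot.get_calibration(n);print(n,{k:np.round(v,4).tolist() for k,v in c.items()})
    im=bot.get_image(n);cv2.imwrite(f"pics/{n}0.png",im[:,:,::-1]);ims.append(im[:,:,::-1])
cv2.imwrite("pics/all0.png",cv2.resize(np.vstack(ims[:2]),None,fx=.78,fy=.78))
E
```

```text
{'time_s': 0.0, 'joints': [1.103, 0.6, -0.003, 1.6, 0.002, 0.943, -0.08], 'joint_vel': [-0.001, 0.0, -0.001, 0.001, -0.001, -0.001, -0.001], 'joint_efforts': [0.0, -77.647, 1.565, -25.802, 0.012, 0.009, -0.0], 'position': [0.276, -0.67, 0.206], 'tcp_rot': [-0.001, 0.981, 0.194, -0.0], 'contact_force': [-0.55, -0.121, 0.357], 'wrist_torque': [0.017, -0.032, -0.043], 'gripper_force': 0.0, 'finger_gap': 0.085}
scene {'fx': 392.0865, 'fy': 392.0865, 'cx': 259.6324, 'cy': 187.2199, 'pose': [[0.5511, -0.6087, 0.5707, 1.192], [0.8344, 0.3988, -0.3804, -0.4014], [0.004, 0.6859, 0.7277, 0.9453], [0.0, 0.0, 0.0, 1.0]]}
side {'fx': 373.0606, 'fy': 373.0606, 'cx': 252.3041, 'cy': 188.6162, 'pose': [[-0.9715, 0.1517, -0.182, 0.3973], [-0.2367, -0.5928, 0.7698, 0.8056], [0.0089, 0.791, 0.6118, 0.8155], [0.0, 0.0, 0.0, 1.0]]}
wrist {'fx': 272.0081, 'fy': 272.0081, 'cx': 258.0201, 'cy': 193.2186, 'pose': [[0.3804, 0.8814, 0.2802, 0.3477], [-0.9248, 0.3634, 0.1126, -0.6395], [-0.0025, -0.302, 0.9533, 0.372], [0.0, 0.0, 0.0, 1.0]]}
```

View pics/scene0.png

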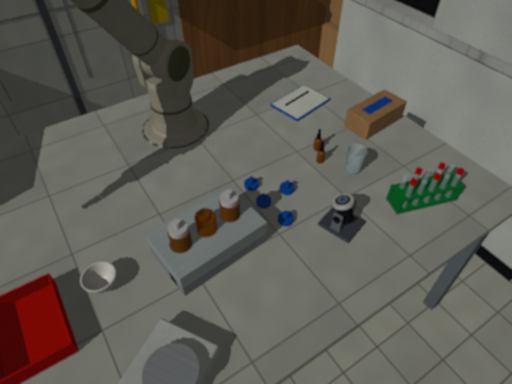

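View pics/side0.png

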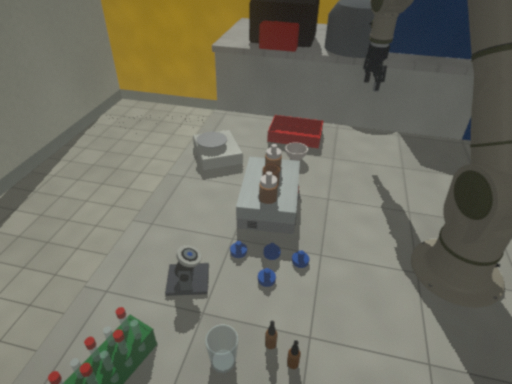

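The open jar is in the middle well at scene (206,222). There are four blue lid-like things in scene, at (252,184), (288,187), (264,201) and (286,218). The camera is at scene (343,205) and side (188,258). Next I'll measure all of these.

```bash
cat > h.py <<'E'
from cell import bot
import cv2,numpy as np
def ray(c,u,v):
    P=np.array(c["pose"]);d=P[:3,:3]@np.array([(u-c["cx"])/c["fx"],-(v-c["cy"])/c["fy"],-1.]);return P[:3,3],d/np.linalg.norm(d)
def plane(c,u,v,z):
    o,d=ray(c,u,v);return o+d*(z-o[2])/d[2]
def tri(rs):
    A=sum(np.eye(3)-np.outer(d,d) for o,d in rs);b=sum((np.eye(3)-np.outer(d,d))@o for o,d in rs)
    p=np.linalg.solve(A,b);return p,max(np.linalg.norm(np.cross(p-o,d)) for o,d in rs)
def proj(c,p):
    P=np.array(c["pose"]);q=P[:3,:3].T@(np.asarray(p)-P[:3,3]);return c["fx"]*q[0]/-q[2]+c["cx"],-c["fy"]*q[1]/-q[2]+c["cy"]
def blobs(im,lo,hi,amin=20):
    m=cv2.inRange(cv2.cvtColor(im,cv2.COLOR_RGB2HSV),lo,hi)
    n,l,s,ce=cv2.connectedComponentsWithStats(m)
    return [(s[i].tolist(),ce[i].round(1).tolist()) for i in range(1,n) if s[i][4]>=amin]
E
python3 - <<'E'
from h import *
for n,z,cr in(("scene",.012,(150,160,370,260)),("side",.012,(150,130,330,310))):
    im=cv2.imread(f"pics/{n}0.png")[:,:,::-1].copy();c=bot.get_calibration(n)
    for b in blobs(im,(105,120,60),(130,255,255)): print(n,"blue",b,plane(c,*b[1],z).round(3))
    for b in blobs(im,(5,120,40),(18,255,255)): print(n,"amber",b,plane(c,*b[1],.12).round(3))
    x0,y0,x1,y1=cr
    k=min(800/(x1-x0),600/(y1-y0))
    cv2.imwrite(f"pics/{n}0c.png",cv2.resize(im[y0:y1,x0:x1,::-1],None,fx=k,fy=k,interpolation=cv2.INTER_CUBIC))
    print(k)
E
```

```text
scene blue ([363, 97, 29, 17, 190], [376.9, 104.8]) [0.337 0.742 0.012]
scene blue ([271, 104, 28, 17, 45], [284.3, 112.5]) [0.172 0.394 0.012]
scene blue ([245, 177, 14, 14, 146], [251.2, 183.4]) [0.43  0.073 0.012]
scene blue ([280, 181, 15, 14, 157], [286.6, 187.7]) [0.51  0.159 0.012]
scene blue ([257, 194, 14, 14, 81], [263.0, 201.0]) [0.516 0.062 0.012]
scene blue ([279, 211, 15, 15, 159], [286.4, 217.8]) [0.612 0.084 0.012]
scene amber ([178, 0, 164, 77, 9089], [256.0, 29.0]) [-0.311  0.575  0.12 ]
scene amber ([345, 91, 60, 48, 1338], [373.5, 116.0]) [0.477 0.552 0.12 ]
scene amber ([314, 138, 11, 25, 151], [318.8, 150.1]) [0.513 0.277 0.12 ]
scene amber ([220, 203, 19, 19, 237], [229.4, 213.3]) [ 0.581 -0.093  0.12 ]
scene amber ([195, 209, 21, 27, 477], [205.3, 222.3]) [ 0.573 -0.162  0.12 ]
scene amber ([169, 231, 22, 21, 263], [180.9, 243.3]) [ 0.599 -0.246  0.12 ]
3.6363636363636362
side blue ([391, 0, 80, 58, 3792], [433.8, 28.6]) [-0.278 -2.607  0.012]
side blue ([464, 125, 6, 14, 55], [467.2, 133.1]) [-0.186 -0.828  0.012]
side blue ([231, 241, 10, 14, 61], [234.8, 247.2]) [0.62  0.079 0.012]
side blue ([240, 246, 6, 8, 37], [242.8, 249.7]) [0.594 0.083 0.012]
side blue ([293, 251, 16, 16, 156], [300.0, 258.0]) [0.429 0.074 0.012]
side blue ([259, 269, 16, 14, 150], [266.4, 275.4]) [0.508 0.158 0.012]
side amber ([259, 20, 11, 24, 46], [261.2, 28.0]) [ 0.972 -1.839  0.12 ]
side amber ([289, 359, 8, 9, 28], [293.0, 363.1]) [0.401 0.438 0.12 ]
3.3333333333333335
```

View pics/scene0c.png

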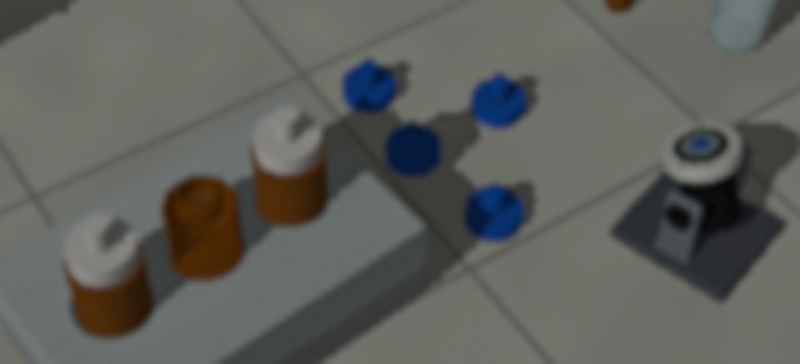

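View pics/side0c.png

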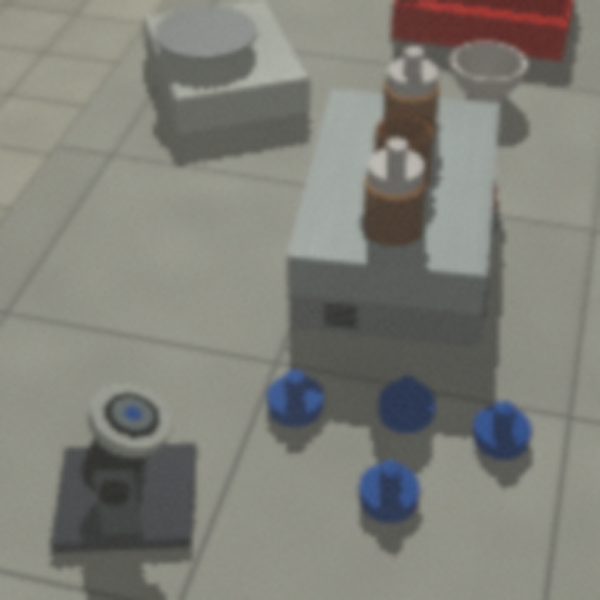

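The four blue things lie at about (0.43,0.07), (0.51,0.16), (0.52,0.06) and (0.61,0.08). The target is (0.508,0.158), farthest left. The camera stand is near scene (343,201) and side (189,254). I'll go up and yaw so tool x lies along world +y, then stop over the block for a close look.

Call:
{"op": "send_rows", "data": {"moves": [[[0,0,-5],[0,0,-0.1475],1],[[0,0,-5],[0,0,-0.1475],1],[[0,0,-5],[0,0,-0.1475],1],[[0,0,0],[0,0,-0.1475],1],[[0,0,0],[0,0,-0.1475],1],[[0,0,0],[0,0,-0.1475],1],[[0,0,0],[0,0,-0.1475],1],[[0,0,0],[0,0,-0.1475],1]]}}

```text
time_s: 0.95
position: [0.276, -0.6702, 0.3561]
tcp_rot: [-0.0, 0.705, 0.709, 0.0]
contact_force: [-1.0, -0.5, 1.1]
finger_gap: 0.0855
gripper_force: 0.0
```

Call:
{"op": "send_rows", "data": {"moves": [[[4,2.6,0],[0,0,0],1],[[4,2.6,0],[0,0,0],1],[[4,2.6,0],[0,0,0],1],[[4,2.6,0],[0,0,0],1],[[4,2.6,0],[0,0,0],1],[[4,2.6,0],[0,0,0],1],[[4,2.6,0],[0,0,0],1],[[4,2.6,0],[0,0,0],1],[[4,2.6,0],[0,0,0],1],[[4,2.6,0],[0,0,0],1],[[4,2.6,0],[0,0,0],1],[[0,0,0],[0,0,0],1]]}}

```text
time_s: 2.15
position: [0.5655, -0.2226, 0.3566]
tcp_rot: [-0.001, 0.704, 0.711, 0.002]
contact_force: [0.7, 0.5, -0.6]
finger_gap: 0.0854
gripper_force: 0.0
```

```bash
cat >> h.py <<'E'
def snap(f,n="wrist"):
    c=bot.get_calibration(n);im=bot.get_image(n);cv2.imwrite(f"pics/{f}.png",im[:,:,::-1]);np.save(f"pics/{f}.npy",c,allow_pickle=True);return c,im
def load(f): return np.load(f"pics/{f}.npy",allow_pickle=True).item(),cv2.imread(f"pics/{f}.png")[:,:,::-1].copy()
from scipy.spatial.transform import Rotation as Ro
def st():
    s=bot.sense();q=s["tcp_rot"];R=Ro.from_quat([q[1],q[2],q[3],q[0]]).as_matrix()
    print("t",round(s["time_s"],2),"p",np.round(s["position"],4),"\nx",R[:,0].round(3),"y",R[:,1].round(3),"z",R[:,2].round(3),"F",np.round(s["contact_force"],1),"gap",np.round(s["finger_gap"],4),"gf",np.round(s["gripper_force"],1),"j",np.round(s["joints"],2))
    return s,np.array(s["position"]),R
E
python3 - <<'E'
from h import *
st();c,im=snap("w1");print(np.array(c["pose"]).round(3))
E
```

```text
t 2.15 p [ 0.5655 -0.2226  0.3566] 
x [-0.01   1.     0.003] y [1.    0.01  0.002] z [ 0.002  0.003 -1.   ] F [ 0.7  0.5 -0.6] gap 0.0854 gf 0.0 j [ 0.6   0.35 -0.45  1.67  0.16  1.15  0.13]
[[ 1.    -0.009 -0.004  0.565]
 [ 0.009  0.955  0.297 -0.145]
 [ 0.001 -0.297  0.955  0.523]
 [ 0.     0.     0.     1.   ]]
```

View pics/w1.png

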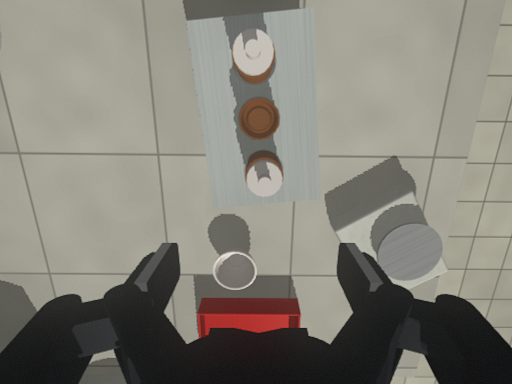

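The wrist view shows the open jar in the middle well at (259,118), between two white-lidded jars. The block top corners are at about (187,20), (314,9), (318,199) and (215,207).

Run:
```python
from h import *
c,im=load("w1")
C=[plane(c,u,v,.09)[:2] for u,v in((187,20),(314,9),(318,199),(215,207))]
print(np.round(C,4),np.mean(C,0))
for z in(.155,.14): print("open rim",z,plane(c,259,118,z).round(4))
h=cv2.cvtColor(im,cv2.COLOR_RGB2HSV)
for b in blobs(im,(3,90,40),(20,255,255),100): print("amber",b)
# white knobs tops / lid top
for u,v in((253,48),(264,178)): print(plane(c,u,v,.181).round(4))
# block mask quad
m=cv2.inRange(h,(85,10,80),(115,70,255));
n,l,s,ce=cv2.connectedComponentsWithStats(m);i=1+np.argmax(s[1:,4]);print(s[i],ce[i])
r=cv2.minAreaRect(np.argwhere(l==i)[:,::-1].astype(np.float32));P=cv2.boxPoints(r)
print([plane(c,*p,.09)[:2].round(4) for p in P])
g=cv2.resize(im[85:150,220:300],None,fx=8,fy=8,interpolation=cv2.INTER_CUBIC);cv2.imwrite("pics/w1c.png",g[:,:,::-1])
# scene & side lens/camera
cs,cd=bot.get_calibration("scene"),bot.get_calibration("side")
print("lens",tri([ray(cs,343.3,201.3),ray(cd,189.3,253.9)]))
f=lambda c,x0,y0,k,L:[plane(c,u/k+x0,v/k+y0,.012)[:2].round(4).tolist() for u,v in L]
print(f(cs,150,160,3.636,[(785,225),(722,298),(612,232)]))
print(f(cd,150,130,3.333,[(65,447),(196,444),(190,541),(54,545)]))
```

```text
[[ 0.4653 -0.0281]
 [ 0.6411 -0.0131]
 [ 0.6673 -0.2888]
 [ 0.4939 -0.3047]] [ 0.56688593 -0.15869575]
open rim 0.155 [ 0.5666 -0.1566  0.155 ]
open rim 0.14 [ 0.5666 -0.157   0.14  ]
amber ([233, 51, 42, 33, 270], [255.1, 74.4])
amber ([239, 98, 40, 42, 1329], [258.6, 118.6])
amber ([245, 156, 37, 20, 133], [262.8, 162.0])
[ 0.5589 -0.0796  0.181 ]
[ 0.5737 -0.2306  0.181 ]Traceback (most recent call last):
  File "<stdin>", line 12, in <module>
    return _wrapfunc(a, 'argmax', axis=axis, out=out, **kwds)
    return bound(*args, **kwds)
ValueError: attempt to get argmax of an empty sequence
```

Call:
{"op": "send_rows", "data": {"moves": [[[4.5,-0.6,0],[0,0,0],1],[[4.5,-0.6,0],[0,0,0],1],[[4.5,-0.6,0],[0,0,0],1],[[4.5,-0.6,0],[0,0,0],1],[[4.5,-0.6,0],[0,0,0],1],[[4.5,-0.6,0],[0,0,0],1],[[4.5,-0.6,0],[0,0,0],1],[[3,-0.6,0],[0,0,0],1],[[0,0,0],[0,0,0],1]]}}

```text
time_s: 3.1
position: [0.513, 0.118, 0.3567]
tcp_rot: [-0.0, 0.705, 0.709, 0.0]
contact_force: [-0.4, -0.8, 0.0]
finger_gap: 0.0854
gripper_force: 0.0
```

Run:
```python
from h import *
st();c,im=snap("w2")
for b in blobs(im,(105,120,40),(130,255,255),60): print("blue",b,plane(c,*b[1],.016).round(4))
```

```text
t 3.1 p [0.513  0.118  0.3567] 
x [-0.005  1.     0.001] y [1.    0.005 0.   ] z [ 0.     0.001 -1.   ] F [-0.4 -0.8  0. ] gap 0.0854 gf 0.0 j [ 0.14  0.25 -0.59  1.83  0.16  1.11 -0.51]
blue ([382, 93, 10, 9, 71], [386.6, 97.1]) [0.7386 0.2153 0.016 ]
blue ([243, 115, 26, 27, 471], [255.7, 128.8]) [0.5085 0.1599 0.016 ]
blue ([295, 157, 26, 25, 388], [307.9, 170.4]) [0.608  0.0831 0.016 ]
blue ([202, 161, 25, 25, 388], [214.4, 174.7]) [0.4297 0.0738 0.016 ]
blue ([246, 166, 24, 25, 474], [257.7, 177.8]) [0.5125 0.0681 0.016 ]
```

View pics/w2.png

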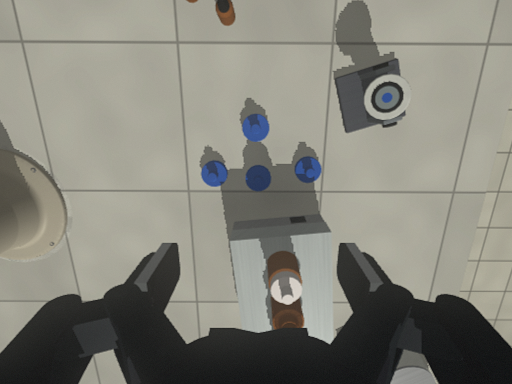

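The lid (255,128) agrees in all three views at about (0.509,0.159). The camera ring is at (387,97). A quick close look at the stand comes first, then the lid.

Call:
{"op": "send_rows", "data": {"moves": [[[2,3.7,1],[0,0,0],1],[[2,3.7,1],[0,0,0],1],[[2,3.7,1],[0,0,0],1],[[2,3.7,1],[0,0,0],1],[[2,3.7,1],[0,0,0],1],[[0,0,0],[0,0,0],1]]}}

```text
time_s: 3.75
position: [0.7025, 0.2135, 0.302]
tcp_rot: [-0.001, 0.708, 0.706, -0.002]
contact_force: [0.7, 0.4, 0.1]
finger_gap: 0.0853
gripper_force: 0.0
```

Run:
```python
from h import *
st();c,im=snap("w3")
```

```text
t 3.75 p [0.7025 0.2135 0.302 ] 
x [ 0.002  1.    -0.001] y [ 1.    -0.002 -0.004] z [-0.004 -0.001 -1.   ] F [0.7 0.4 0.1] gap 0.0853 gf 0.0 j [-0.06  0.59 -0.53  1.44  0.3   1.2  -0.63]
```

Call:
{"op": "send_rows", "data": {"moves": [[[-1.5,-3.7,1],[0,0,0],1],[[-1.5,-3.8,1],[0,0,0],1],[[-1.5,-3.8,1],[0,0,0],1],[[-1.6,-3.8,1],[0,0,0],1],[[0,-3.8,1],[0,0,0],1],[[0,0,0],[0,0,0],1]]}}

```text
time_s: 4.4
position: [0.5047, 0.1501, 0.2561]
tcp_rot: [0.0, 0.707, 0.707, -0.003]
contact_force: [0.6, -0.3, 0.6]
finger_gap: 0.0854
gripper_force: 0.0
```

Run:
```python
from h import *
st();c,im=snap("w4")
for b in blobs(im,(105,120,40),(130,255,255),60): print("blue",b,plane(c,*b[1],.016).round(4))
c,a=load("w3")
g=np.hstack([cv2.resize(a[40:190,170:370],(533,400),interpolation=cv2.INTER_CUBIC)]);cv2.imwrite("pics/c34.png",g[:,:,::-1])
```

```text
t 4.4 p [0.5047 0.1501 0.2561] 
x [ 0.001  1.    -0.004] y [ 1.    -0.001 -0.003] z [-0.003 -0.004 -1.   ] F [ 0.6 -0.3  0.6] gap 0.0854 gf 0.0 j [ 0.04  0.35 -0.59  1.97  0.25  0.9  -0.67]
blue ([425, 116, 13, 12, 126], [430.9, 121.6]) [0.7533 0.2077 0.016 ]
blue ([245, 137, 32, 32, 667], [261.4, 154.3]) [0.509  0.1606 0.016 ]
blue ([309, 188, 31, 28, 554], [324.2, 202.8]) [0.6086 0.0834 0.016 ]
blue ([196, 193, 31, 28, 518], [211.9, 208.1]) [0.4302 0.0744 0.016 ]
blue ([249, 196, 30, 30, 703], [263.7, 210.7]) [0.5129 0.07   0.016 ]
```

View pics/w3.png

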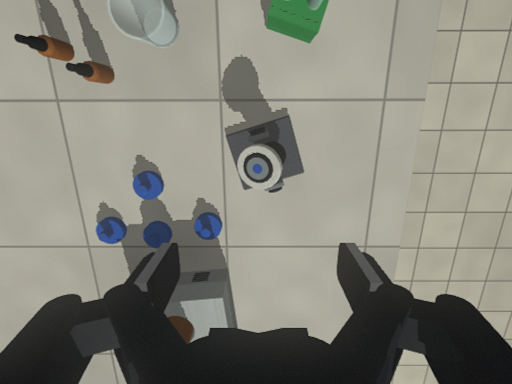

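Ring at (260,167), base corners at about (226,131), (291,115), (303,171) and (243,189). I'll descend and grip the lid's knob.

Call:
{"op": "send_rows", "data": {"moves": [[[0.2,0.1,4.8],[0,0,0],1],[[0.2,0.1,4.8],[0,0,0],1],[[0.3,0.1,4.8],[0,0,0],1],[[0.2,0.1,4.8],[0,0,0],1],[[0,0,2.5],[0,0,0],1],[[0,0,1.9],[0,0,0],1],[[0,0,0],[0,0,0],1]]}}

```text
time_s: 5.15
position: [0.5142, 0.1613, 0.0185]
tcp_rot: [-0.0, 0.707, 0.707, -0.002]
contact_force: [0.7, -0.7, 0.8]
finger_gap: 0.0855
gripper_force: 0.0
```

Run:
```python
from h import *
st()
# stand estimate
v={}
for f,uv in(("w3",(260,167)),("w2",(387,97.5))):
    c,im=load(f); h=cv2.cvtColor(im,cv2.COLOR_RGB2HSV)
    for lo,hi in(((100,100,60),(125,255,255)),):
        for b in blobs(im,lo,hi,30):
            if np.hypot(b[1][0]-uv[0],b[1][1]-uv[1])<15: print(f,"lens",b)
    m=cv2.inRange(h,(0,0,140),(180,40,255)); k=np.zeros_like(m);cv2.circle(k,uv if isinstance(uv[1],int) else (387,97),27,255,-1)
    m&=k;n,l,s,ce=cv2.connectedComponentsWithStats(m);i=1+np.argmax(s[1:,4])
    print(f,"ring",s[i],cv2.fitEllipse(cv2.convexHull(np.argwhere(l==i)[:,::-1].astype(np.int32))))
    d=np.load(f"pics/{f}.npy",allow_pickle=True).item()
    m=cv2.inRange(h,(0,0,20),(180,70,85))
c,im=load("w3")
P=[plane(c,u,v,.012)[:2] for u,v in((226,131),(291,115),(303,171),(243,189))]
print(np.round(P,4),np.mean(P,0))
```

```text
t 5.15 p [0.5142 0.1613 0.0185] 
x [ 0.001  1.    -0.002] y [ 1.    -0.001 -0.002] z [-0.002 -0.002 -1.   ] F [ 0.7 -0.7  0.8] gap 0.0855 gf 0.0 j [-0.18  0.69 -0.33  2.15  0.57  0.4  -0.98]
w3 lens ([253, 164, 9, 10, 69], [256.9, 168.3])
w3 ring [233 146  49  49 917] ((257.09942626953125, 169.78843688964844), (46.190956115722656, 48.756370544433594), 147.91078186035156)
w2 lens ([382, 93, 10, 10, 80], [386.5, 97.4])
w2 ring [364  74  51  48 993] ((389.59442138671875, 97.89959716796875), (48.0498046875, 50.91087341308594), 61.569923400878906)
[[0.6489 0.2549]
 [0.7547 0.2799]
 [0.7783 0.1876]
 [0.6749 0.1555]] [0.71420889 0.21947507]
```

Call:
{"op": "send_rows", "data": {"moves": [[[-0.15,-0.5,0],[0,0,0],1],[[0,0,0],[0,0,0],0.2],[[0,0,0],[0,0,0],-1],[[0,0,0],[0,0,0],-1],[[0,0,0],[0,0,0],-1],[[0,0,0],[0,0,0],-1],[[0,0,0],[0,0,0],-1],[[0,0,0],[0,0,0],-1],[[0,0,0],[0,0,0],-1],[[0,0,0],[0,0,0],-1]]}}

```text
time_s: 6.15
position: [0.5091, 0.1612, 0.0204]
tcp_rot: [-0.0, 0.707, 0.707, -0.0]
contact_force: [0.2, -0.6, -0.4]
finger_gap: -0.0002
gripper_force: 0.0
```

Run:
```python
from h import *
st()
# lens by triangulation of blue dot, w2,w3,w4,scene ring
r=[]
for f,uv in(("w2",(386.5,97.4)),("w3",(256.9,168.3)),("w4",(430.9,121.6))):
    c=load(f)[0]; r.append(ray(c,*uv))
print("wrist",tri(r))
r+=[ray(bot.get_calibration("scene"),343.3,201.3),ray(bot.get_calibration("side"),189.3,253.9)]
print("all",tri(r)); p=tri(r)[0]
for f,uv in(("w2",(386.5,97.4)),("w3",(256.9,168.3)),("w4",(430.9,121.6))): print(np.subtract(proj(load(f)[0],p),uv))
```

```text
t 6.15 p [0.5091 0.1612 0.0204] 
x [-0.  1.  0.] y [ 1.  0. -0.] z [-0.  0. -1.] F [ 0.2 -0.6 -0.4] gap -0.0002 gf 0.0 j [-0.18  0.68 -0.33  2.16  0.57  0.39 -0.99]
wrist (array([0.70027522, 0.21198727, 0.10244799]), np.float64(0.00044954509903244027))
all (array([0.70235979, 0.21141172, 0.09874619]), np.float64(0.0035537424860997))
[0.42777769 0.22796805]
[ 1.56392088 -0.05392924]
[-0.53199568  0.55392349]
```

The fingers shut on nothing, so I'll look.

Run:
```python
from h import *
c,im=snap("w5");print(blobs(im,(105,120,30),(130,255,255),60), proj(c,(.5091,.1612,.0204)),proj(c,(.509,.160,.038)))
```

```text
[([221, 186, 71, 61, 2928], [255.9, 215.3]), ([360, 280, 59, 42, 1132], [392.3, 296.8]), ([252, 306, 13, 27, 268], [258.1, 320.1]), ([160, 312, 22, 20, 152], [170.9, 321.4])] (np.float64(257.70357495715353), np.float64(230.09657746121508)) (np.float64(257.47213106085064), np.float64(244.31193079223036))
```

View pics/w5.png

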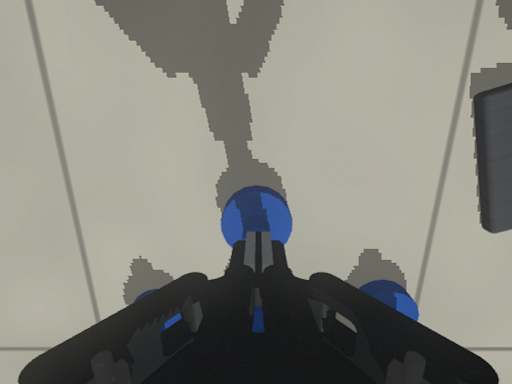

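Run:
```python
from h import *
c,im=load("w5")
m=cv2.inRange(cv2.cvtColor(im,cv2.COLOR_RGB2HSV),(105,120,30),(130,255,255))[180:252,215:300]
for r in range(0,72,6): 
    x=np.flatnonzero(m[r]); print(180+r,(x.min()+215,x.max()+215) if len(x) else None)
for v in(186,218,222,226): print(v,plane(c,256,v,.016).round(4),[plane(c,u,v,.016)[0].round(4) for u in(221,292)])
cv2.imwrite("pics/w5c.png",cv2.resize(im[170:260,190:325,::-1],None,fx=5,fy=5,interpolation=cv2.INTER_CUBIC))
```

```text
180 None
186 (np.int64(253), np.int64(260))
192 (np.int64(237), np.int64(276))
198 (np.int64(234), np.int64(279))
204 (np.int64(228), np.int64(286))
210 (np.int64(224), np.int64(288))
216 (np.int64(222), np.int64(290))
222 (np.int64(222), np.int64(291))
228 (np.int64(222), np.int64(290))
234 (np.int64(224), np.int64(289))
240 (np.int64(226), np.int64(286))
246 (np.int64(231), np.int64(232))
186 [0.508  0.1906 0.016 ] [np.float64(0.4852), np.float64(0.5315)]
218 [0.5079 0.1681 0.016 ] [np.float64(0.4842), np.float64(0.5323)]
222 [0.5079 0.1652 0.016 ] [np.float64(0.4841), np.float64(0.5324)]
226 [0.5079 0.1622 0.016 ] [np.float64(0.484), np.float64(0.5325)]
```

View pics/w5c.png

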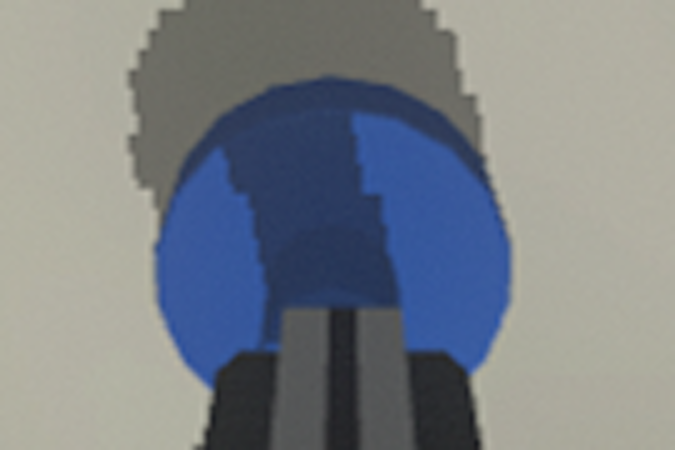

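The lid still sits under the fingers, with its cap centre at about (256,223). One picture is left, so from here I'll work from the numbers of the other views.

Run:
```python
from h import *
for n in("side","scene"):
    c,im=snap(n+"6",n);h=cv2.cvtColor(im,cv2.COLOR_RGB2HSV)
    for p in((.509,.161,.0204),(.509,.161,0),(.509,.161,.016),(.509,.161,.038)): print(n,p,np.round(proj(c,p),1),end=" ")
    u,v=map(int,proj(c,(.509,.161,.02)));print(u,v)
    for r in range(v-26,v+14): print(r,"".join("B" if 100<h[r,k,0]<132 and h[r,k,1]>110 else ("#" if h[r,k,2]<70 else ("+" if h[r,k,2]<120 else ".")) for k in range(u-22,u+22)))
```

```text
side (0.509, 0.161, 0.0204) [266.1 274.1] side (0.509, 0.161, 0) [265.8 279. ] side (0.509, 0.161, 0.016) [266.  275.2] side (0.509, 0.161, 0.038) [266.3 269.8] 266 274
248 BB+#########################################
249 BBB+########################################
250 BBB+########################################
251 BB+++#######################################
252 BB++++######################################
253 B++++++#####################################
254 ++++++++####################################
255 +++++++++###################################
256 +++++.++++#################################+
257 ++++......++##############################++
258 +++........++++++#######################++++
259 +++.............++###################+++++++
260 ++...............+##################++++++++
261 .................+#################+........
262 .................+##++#######++++#++........
263 .................+##++#++###++++++++........
264 .................+##++#++###++++++++........
265 .................+##++#++###++++++++........
266 .................+##++#++###++++++++........

[... 2461 characters left out ...]
#+++++++++++++
185 +++++++++++++++BBBBBBBBBBBBBBB#+++++++++++++
186 +++++++++++++++BBBBBBBBBBBBBBB##++++++++++++
187 +++++++++++++++BBBBBBBBBBBBBBB##++++++++++++
188 ++++++++++.++++BBBBBBBBBBBBBBB#+++++++++++++
189 +++++++++++++++BBBBBBBBBBBBBBB#+++++++++++++
190 +++++++++++++++BBBBBBBBBBBBBB#++++++++++++++
191 +++++++++++++##BBBBBBBBBBBBB++++++++++++++++
192 ++++++#########+BBBBBBBBBBB+++++++++++++++++
193 +++++##########++BBBBBBBBB++++++++++++++++++
194 ++#############++++BBBBB++++++++++++++++++++
195 BBB#############++++++++++++++++++++++++++++
196 BBBB############++++++++++++++++++++++++++++
197 BBBBB###########++++++++++++++++++++++++++++
198 BBBBBB#########+++++++++++++++++++++++++++++
```

Wrist and side views both show the knob standing, with the shut tips just above its top, at z≈0.04. The tips are really about 2 cm higher than the stated TCP. I'll open, lower 1.2 cm and close again. A gap of 18 mm would mean the knob is gripped.

Call:
{"op": "send_rows", "data": {"moves": [[[0,0,0],[0,0,0],0.2],[[0,0,0],[0,0,0],0.2],[[0,0,0],[0,0,0],0.2],[[0,0,0],[0,0,0],0.2],[[0,0,1.3],[0,0,0],0.2],[[0,0,0],[0,0,0],-1],[[0,0,0],[0,0,0],-1],[[0,0,0],[0,0,0],-1],[[0,0,0],[0,0,0],-1],[[0,0,0],[0,0,0],-1],[[0,0,0],[0,0,0],-1],[[0,0,0],[0,0,0],-1]]}}

```text
time_s: 7.5
position: [0.5093, 0.1612, 0.0078]
tcp_rot: [0.0, 0.707, 0.707, 0.0]
contact_force: [-0.4, -1.0, 5.6]
finger_gap: 0.0139
gripper_force: 59.1
```

Run:
```python
from h import *
st()
n="side"
c,im=snap(n+"7",n);h=cv2.cvtColor(im,cv2.COLOR_RGB2HSV)
u,v=266,274
for r in range(v-16,v+14): print(r,"".join("B" if 100<h[r,k,0]<132 and h[r,k,1]>110 else ("#" if h[r,k,2]<70 else ("+" if h[r,k,2]<120 else ".")) for k in range(u-22,u+22)))
```

```text
t 7.5 p [0.5093 0.1612 0.0078] 
x [-0.  1.  0.] y [1. 0. 0.] z [ 0.  0. -1.] F [-0.4 -1.   5.6] gap 0.0139 gf 59.1 j [-0.2   0.7  -0.31  2.16  0.59  0.36 -1.  ]
258 +++...+##############++++###################
259 +++....+#############++++###################
260 ++......++###########++++#################++
261 .........+++++#######+++++###############++.
262 .............++######+++++##############++..
263 ..............++#####+++++#############++...
264 ..............++#####+++++###########++.....
265 ..............++#++##+++++#####++###++......
266 ..............++#++##++++++####++++++.......
267 ..............++#++##++++++####+++++........
268 ..............+##++#++BB+++####++++.........
269 ..............++#++#BBBB+++###++++..........
270 ...............++++#BBBBB++###+++...........
271 ................++++BBBB+++###++............
272 ...............BB+++BBBB+++#+++.............
273 ...............BBB++BBB+++++BB..............
274 ..............BBBBBBBBB++++BBB..............
275 ..............BBBBBBBBB+++BBBBB.............
276 ..............BBBBBBBBBBBBBBBBB.............
277 ..............BBBBBBBBBBBBBBBBB.............
278 .............+BBBBBBBBBBBBBBBBB.............
279 .............+BBBBBBBBBBBBBBBB++............
280 .............++BBBBBB+BBBBBBBB+.............
281 .............++BBBBB+BBBBBBBB++.............
282 .............+++BBBBBBBBBBBBB++.............
283 ..............+++BBBBBBBBBBB++++............
284 ..............+++++BBBBBBB++++++............
285 ..............+++++++B++++++++++............
286 ..............++++++++++++++++++............
287 ..............+++++++++++++++++.............
```

The knob is gripped, but the 13.9 mm gap and the upward force suggest the grip is high on it. I'll regrip 6 mm lower.

Call:
{"op": "send_rows", "data": {"moves": [[[0,0,0],[0,0,0],-0.3],[[0,0,0],[0,0,0],-0.3],[[0,0,0],[0,0,0],-0.3],[[0.2,0,0.6],[0,0,0],-0.3],[[0,0,0],[0,0,0],-0.3],[[0,0,0],[0,0,0],-1],[[0,0,0],[0,0,0],-1],[[0,0,0],[0,0,0],-1],[[0,0,0],[0,0,0],-1],[[0,0,0],[0,0,0],-1]]}}

```text
time_s: 8.55
position: [0.5092, 0.1631, 0.0015]
tcp_rot: [0.0, 0.707, 0.707, -0.0]
contact_force: [-0.1, -0.2, -1.4]
finger_gap: 0.0151
gripper_force: 58.5
```

Run:
```python
from h import *
st();c,im=snap("w8")
for b in blobs(im,(105,120,30),(130,255,255),60): print("blue",b)
m=cv2.inRange(cv2.cvtColor(im,cv2.COLOR_RGB2HSV),(105,120,30),(130,255,255))[180:262,215:305]
for r in range(0,80,4): 
    x=np.flatnonzero(m[r]); print(180+r,(x.min()+215,x.max()+215) if len(x) else None,end=" ")
```

```text
t 8.55 p [0.5092 0.1631 0.0015] 
x [ 0.  1. -0.] y [ 1. -0.  0.] z [ 0. -0. -1.] F [-0.1 -0.2 -1.4] gap 0.0151 gf 58.5 j [-0.21  0.71 -0.3   2.17  0.6   0.34 -1.01]
blue ([220, 197, 77, 78, 3292], [257.8, 230.6])
blue ([389, 298, 40, 26, 242], [409.1, 307.3])
blue ([145, 314, 18, 20, 120], [153.6, 323.0])
blue ([237, 317, 44, 16, 494], [260.2, 324.5])
blue ([357, 317, 16, 17, 100], [364.6, 324.8])
blue ([138, 341, 47, 43, 223], [164.6, 360.0])
180 None 184 None 188 None 192 None 196 None 200 (np.int64(243), np.int64(273)) 204 (np.int64(236), np.int64(280)) 208 (np.int64(232), np.int64(284)) 212 (np.int64(228), np.int64(288)) 216 (np.int64(229), np.int64(290)) 220 (np.int64(224), np.int64(291)) 224 (np.int64(223), np.int64(293)) 228 (np.int64(221), np.int64(294)) 232 (np.int64(220), np.int64(296)) 236 (np.int64(220), np.int64(296)) 240 (np.int64(220), np.int64(296)) 244 (np.int64(246), np.int64(271)) 248 (np.int64(245), np.int64(271)) 252 (np.int64(245), np.int64(271)) 256 (np.int64(244), np.int64(271))
```

Call:
{"op": "send_rows", "data": {"moves": [[[0,0,-1],[0,0,0],-1],[[0,0,-2],[0,0,0],-1],[[0,0,-3],[0,0,0],-1],[[0,0,-4],[0,0,0],-1],[[0,0,0],[0,0,0],-1]]}}

```text
time_s: 9.1
position: [0.5112, 0.1642, 0.1062]
tcp_rot: [0.001, 0.707, 0.707, 0.003]
contact_force: [0.0, -0.1, -0.7]
finger_gap: 0.0148
gripper_force: 58.6
```

Run:
```python
from h import *
c,im=load("w8");
for v in(234,238): print([plane(c,u,v,.016).round(4) for u in(220,296)])
s,p,R=st();c,im=snap("w9");print(blobs(im,(105,120,30),(130,255,255),400))
cd,si=snap("side9","side"); 
for b in blobs(si,(105,110,40),(130,255,255),30): 
    if 180<b[1][0]<330: print(b)
print(proj(cd,(.509,.163,.108)))
# jar rim refine from w1 : dark interior hue; ellipse of amber blob mask
c,im=load("w1");h=cv2.cvtColor(im,cv2.COLOR_RGB2HSV)
m=cv2.inRange(h,(3,90,40),(20,255,255));n,l,st_,ce=cv2.connectedComponentsWithStats(m);i=l[118,240] or l[110,250];print("jar",st_[i],cv2.fitEllipse(cv2.convexHull(np.argwhere(l==i)[:,::-1].astype(np.int32))))
for r in range(94,146,2): print(r," ".join("%3d"%im[r,k,0] for k in range(232,286,2)))
```

```text
[array([0.4861, 0.1673, 0.016 ]), array([0.5327, 0.1673, 0.016 ])]
[array([0.4859, 0.1646, 0.016 ]), array([0.5328, 0.1646, 0.016 ])]
t 9.1 p [0.5112 0.1642 0.1062] 
x [0.    1.    0.002] y [ 1.    -0.     0.006] z [ 0.006  0.002 -1.   ] F [ 0.  -0.1 -0.7] gap 0.0148 gf 58.6 j [-0.09  0.55 -0.47  2.1   0.46  0.57 -0.88]
[([220, 205, 77, 90, 3326], [258.7, 243.4]), ([323, 237, 47, 42, 1403], [346.2, 257.5]), ([159, 246, 47, 34, 1052], [184.0, 263.1])]
([231, 241, 16, 15, 137], [238.0, 248.5])
([258, 241, 22, 18, 226], [268.1, 251.4])
([292, 251, 17, 16, 198], [299.9, 258.5])
(np.float64(267.003678374111), np.float64(252.2934856794537))
jar [ 239   98   40   42 1329] ((258.62298583984375, 118.62125396728516), (39.92742919921875, 42.02851486206055), 0.8361707329750061)
94 167 103 106 108 105 109 106 103 106 105 104 105 105 105 105 102 105 104 105 103 153 160 158 159 163 165 162
96 165 115 105 106 104 106 106 104 105 105 103 101  96  94  96  97 101 103 106 103 138 161 158 158 162 163 162
98 163 170 102 105 107 107 107 104 104  96  92  97 101 102 102 102 104  97  96 103 133 161 157 157 16
[... 1885 characters left out ...]
 107 133 160 160 156 163 163
134 164 165 141 105 102 103 103 116  95  84  86  86  85  84  84  85  86  85  88 107 117 160 158 159 157 164 162
136 166 166 141 103 102 105 103 104 115 115  95  87  85  84  83  82  84  98 119 113  99 159 159 160 157 164 163
138 166 166 152 104 103 104 103 101 102 104 117 120 115 107 109 118 120 119 105 101  98 161 159 160 157 164 164
140 164 165 168 101 102 103 102 101 104 101 102 104 106 109 108 102 100 101 101 102  98 154 158 158 158 164 163
142 164 166 166 131 101 103 104 101 104 101 101 103 102 102 102 101 102 102 100 103 101 133 160 160 157 162 164
144 163 165 166 167  99 103 102 102 103 102 102 102 103 102 103 102 101 103 101 101 102 126 161 160 158 162 163
```

The lid is held and lifts with the gripper. The open jar's axis is at about (0.567,-0.1575). I'll raise and move over it.

Call:
{"op": "send_rows", "data": {"moves": [[[0,0,-4.8],[0,0,0],-1],[[0,0,-4.8],[0,0,0],-1],[[0,0,-4.8],[0,0,0],-1],[[-3,0.7,0],[0,0,0],-1],[[-4,0.7,0],[0,0,0],-1],[[-4,0.7,0],[0,0,0],-1],[[-4.5,0.7,0],[0,0,0],-1],[[-4.5,0.7,0],[0,0,0],-1],[[-4.5,0.7,0],[0,0,0],-1],[[-4.2,0.7,0],[0,0,0],-1],[[-3.5,0.7,0],[0,0,0],-1],[[0,0,0],[0,0,0],-1]]}}

```text
time_s: 10.4
position: [0.5645, -0.1651, 0.2434]
tcp_rot: [-0.0, 0.71, 0.704, -0.002]
contact_force: [-1.1, 0.3, -1.1]
finger_gap: 0.0151
gripper_force: 58.7
```

Run:
```python
from h import *
s,p,R=st();g=R.T@(np.array([.567,-.158,.165])-p)*100;print("go cm",g.round(2))
c,im=snap("w10");print([b for b in blobs(im,(105,120,30),(130,255,255),300)])
print(proj(c,p+R@[0,0,-.0145-.0]),proj(c,(.567,-.1575,.155)))
print([b for b in blobs(im,(3,90,30),(20,255,255),100)])
for n in("side","scene"):
    c,im=snap(n+"10",n);print(n,[b for b in blobs(im,(105,110,40),(130,255,255),60) if 200>b[0][3]],proj(c,(p+R@[0,.0,-.0])),proj(c,(.567,-.157,.14)))
```

```text
t 10.4 p [ 0.5645 -0.1651  0.2434] 
x [ 0.008  1.    -0.002] y [ 1.    -0.008 -0.003] z [-0.003 -0.002 -1.   ] F [-1.1  0.3 -1.1] gap 0.0151 gf 58.7 j [ 0.56  0.44 -0.53  1.86  0.28  0.92 -0.1 ]
go cm [0.73 0.27 7.84]
[([220, 197, 77, 78, 3221], [258.5, 230.7])]
(np.float64(257.65197550866), np.float64(240.23423532606398)) (np.float64(260.65993911636866), np.float64(183.70236679507423))
[([234, 145, 53, 55, 2281], [260.0, 173.2])]
side [([381, 0, 79, 57, 3769], [423.1, 27.0]), ([231, 241, 16, 16, 130], [238.1, 248.4]), ([265, 244, 15, 15, 152], [271.9, 251.5]), ([292, 251, 17, 16, 200], [299.9, 258.6])] (np.float64(272.9148350718178), np.float64(139.56799499663197)) (np.float64(270.2598954324192), np.float64(169.09524975240294))
scene [([363, 97, 29, 17, 195], [376.9, 104.8]), ([245, 177, 14, 14, 151], [251.2, 183.6]), ([189, 178, 20, 18, 228], [197.9, 188.1]), ([256, 194, 15, 14, 170], [263.1, 201.0]), ([278, 211, 16, 15, 192], [285.4, 218.1])] (np.float64(197.69477676208788), np.float64(189.3261725698282)) (np.float64(205.22589187630388), np.float64(215.3714006409))
```

Call:
{"op": "send_rows", "data": {"moves": [[[0.7,0.3,0],[0,0,0],-1],[[0,0,3],[0,0,0],-1],[[0,0,3],[0,0,0],-1],[[0,0,0.9],[0,0,0],-1],[[0,0,0],[0,0,0],-1]]}}

```text
time_s: 11.05
position: [0.5677, -0.1503, 0.1755]
tcp_rot: [-0.001, 0.706, 0.708, -0.001]
contact_force: [-0.5, 0.4, -0.2]
finger_gap: 0.0152
gripper_force: 58.7
```

Run:
```python
from h import *
c,im=load("w10");print("jar w10 shoulder",plane(c,260.2,172,.14).round(4))
s,p,R=st();c,im=snap("w11")
b=[b for b in blobs(im,(105,120,30),(130,255,255),300)];print(b)
print([b for b in blobs(im,(3,90,30),(20,255,255),100)])
h=cv2.cvtColor(im,cv2.COLOR_RGB2HSV)
for n in("side","scene"):
    c,im=snap(n+"11",n);h=cv2.cvtColor(im,cv2.COLOR_RGB2HSV)
    u,v=map(int,proj(c,(.567,-.158,.16)));print(n,u,v)
    for r in range(v-16,v+26): print(r,"".join("B" if 100<h[r,k,0]<132 and h[r,k,1]>110 else "a" if h[r,k,0]<20 and h[r,k,1]>90 else ("#" if h[r,k,2]<60 else ("+" if h[r,k,2]<120 else ".")) for k in range(u-22,u+22)))
```

```text
jar w10 shoulder [ 0.5667 -0.1494  0.14  ]
t 11.05 p [ 0.5677 -0.1503  0.1755] 
x [-0.002  1.     0.001] y [ 1.     0.002 -0.002] z [-0.002  0.001 -1.   ] F [-0.5  0.4 -0.2] gap 0.0152 gf 58.7 j [ 0.51  0.51 -0.5   1.93  0.34  0.79 -0.18]
[([220, 197, 77, 78, 3298], [257.8, 230.5])]
[([233, 76, 51, 52, 126], [265.1, 91.0]), ([223, 170, 67, 49, 1371], [255.3, 187.7]), ([243, 274, 30, 16, 222], [255.8, 279.1])]
side 270 163
147 ................++++++..++++#++++++++...++++
148 ................++++++..++++#++++++++...++++
149 ................++++++..++++#+...++++...++++
150 ................++++++BBB+++++....++++...+++
151 ................+++++BBBB+++++.....++++...++
152 ................++++++BB+++++.........++....
153 .................++++++++++++..........++++.
154 ..................+++++++++++..........+++++
155 ................BBBB+++++++BB..++.......++++
156 ................BBBBB+++++BBBB.++.......++++
157 ................BBBB+++++BBBBB+++.........++
158 ................BBBB++++++BBBB++++........++
159 ...............+BBB++++++++BBB++++........++
160 ...............+++++++++++++B++++
[... 2755 characters left out ...]
aaaa#++++++++a
222 +++++++++++++aaaaaaaaaaaaaaaaaaaaa#+++++++++
223 +++++++++++++aaaaaaaaaaaaaaaaaaaaa##++++++++
224 ++++..++++++++aaaaaaaaaaaaaaaaaaaa##++++++++
225 +++..+++++++++aaaaaaaaaaaaaaaaaaaa##++++++++
226 ++...+++++++++aaaaaaaaaaaaaaaaaaaaa#++++++++
227 +....+++++++++aaaaaaaaaaaaaaaaaaaaa#++++++++
228 ....++++++++++aaaaaaaaaaaaaaaaaaaaa#++++++++
229 ....++++++++++aaaaaaaaaaaaaaaaaaaaa+++++++++
230 ...+++aa+++++++aaaaaaaaaaaaaaaaaaa++++++++++
231 ..++++aa+++++++aaaaaaaaaaaaaaaaaaa++++++++++
232 .+++++aa#++++++aaaaaaaaaaaaaaaaaa+++++++++++
233 +++++aaa#++++++aaaaaaaaaaaaaaaaa++++++++++++
234 +++++aaa#+++++++aaaaaaaaaaaaaaa+++++++++++++
235 ++++aaaa#++++++++aaaaaaaaaaaa+++++++++++++++
```

Run:
```python
from h import *
c=bot.get_calibration("scene")
for y in(-.158,-.15): print(y,[np.round(proj(c,(.567,y,z)),1).tolist() for z in(.105,.12,.14,.1895)])
# scene jar columns before the lid (scene0): mask extents per row
im=cv2.imread("pics/scene0.png")[:,:,::-1].copy();h=cv2.cvtColor(im,cv2.COLOR_RGB2HSV)
m=cv2.inRange(h,(0,90,0),(20,255,255))
for r in range(204,238,3):
    x=np.flatnonzero(m[r,190:218])+190; print(r,x.min() if len(x) else 0,x.max() if len(x) else 0,end="; ")
print()
c,im=load("w11");h=cv2.cvtColor(im,cv2.COLOR_RGB2HSV)
for r in range(160,206,3): print(r,"".join("B" if 100<h[r,k,0]<132 and h[r,k,1]>110 else "a" if h[r,k,0]<20 and h[r,k,1]>90 else ("#" if h[r,k,2]<60 else ("+" if h[r,k,2]<120 else ".")) for k in range(210,306,2)))
for y in(-.158,-.15): print(y,"shoulder far edge row",proj(c,(.567,y+.028,.14)),"left/right",proj(c,(.539,y,.14)),proj(c,(.595,y,.14)))
```

```text
-0.158 [[206.2, 223.7], [205.6, 220.3], [204.9, 215.5], [203.0, 203.2]]
-0.15 [[208.8, 222.4], [208.3, 219.0], [207.6, 214.2], [205.8, 201.9]]
204 0 0; 207 0 0; 210 200 211; 213 196 214; 216 195 215; 219 195 215; 222 195 215; 225 196 215; 228 196 216; 231 197 215; 234 198 212; 237 0 0; 
160 ...++++++++++++++++++++++++++++++...............
163 ....++++++++++++++++++++++++++++++..............
166 ....++++++++++++++++++++++++++++++..............
169 .....+++++++++++++++++++++++++++++..............
172 ......++++++++++++aaaaaaaaaaaa++++..............
175 ......+++++++++aaaaaaaaaaaaaaaaaa+++............
178 ......+++++++aaaaaaaaaaaaaaaaaaaaa++............
181 ......+++++++aaaaaaaaaaaaaaaaaaaaaaa............
184 ......+++++++aaaaaaaaaaaaaaaaaaaaaa++...........
187 .....+++++++aaaaaaaaaaaaaaaaaaaaaaaa++..........
190 ....+++++++aaaaaaaaaaaaaaaaaaaaaaaaa+++.........
193 .....++++++aaaaaaaaaaaaaaaaaaaaaaaaa+++.........
196 .....++++++aaaaaaaaaaaa+++aaaaaaaaaaa++.........
199 ....++++++aaaaaa+BBBBBBBBBBBBBBBaaaaaa++........
202 .....++++aaaa++BBBBBBBBBBBBBBBBBBB+aaaa+........
205 ......++aaa+BBBBBBBBBBBBBBBBBBBBBBBBBaaa........
-0.158 shoulder far edge row (np.float64(257.0938917326652), np.float64(186.38475470752158)) left/right (np.float64(222.21084060355213), np.float64(219.82356404334647)) (np.float64(291.9634232381159), np.float64(220.02174934215142))
-0.15 shoulder far edge row (np.float64(257.0997821122715), np.float64(176.30474644538714)) left/right (np.float64(221.8296057802255), np.float64(210.5094794563008)) (np.float64(292.3561193830472), np.float64(210.70292854075757))
```

The jar axis is at y≈-0.158 (scene and the overhead view agree), and the lid is centred on the TCP. I'll shift back 0.75 cm and lower slowly.

Call:
{"op": "send_rows", "data": {"moves": [[[-0.75,-0.1,0],[0,0,0],-1],[[0,0,0],[0,0,0],-1],[[0,0,0],[0,0,0],-1],[[0,0,1],[0,0,0],-1],[[0,0,0.5],[0,0,0],-1],[[0,0,0.4],[0,0,0],-1],[[0,0,0.4],[0,0,0],-1],[[0,0,0],[0,0,0],-1],[[0,0,0],[0,0,0],-1]]}}

```text
time_s: 12.1
position: [0.5672, -0.1592, 0.1533]
tcp_rot: [-0.0, 0.707, 0.707, -0.0]
contact_force: [-0.3, -0.2, -0.7]
finger_gap: 0.0149
gripper_force: 58.7
```

Run:
```python
from h import *
st()
```

```text
t 12.1 p [ 0.5672 -0.1592  0.1533] 
x [-0.  1.  0.] y [ 1.  0. -0.] z [-0.  0. -1.] F [-0.3 -0.2 -0.7] gap 0.0149 gf 58.7 j [ 0.51  0.54 -0.49  1.95  0.36  0.74 -0.19]
```

Call:
{"op": "send_rows", "data": {"moves": [[[0.05,0,0.3],[0,0,0],-1],[[0,0,0.3],[0,0,0],-1],[[0,0,0.2],[0,0,0],-1],[[0,0,0],[0,0,0],-1],[[0,0,0],[0,0,0],-1]]}}

```text
time_s: 12.6
position: [0.5672, -0.1588, 0.1454]
tcp_rot: [-0.0, 0.707, 0.707, -0.0]
contact_force: [-0.1, -1.0, -0.8]
finger_gap: 0.0146
gripper_force: 58.7
```

Call:
{"op": "send_rows", "data": {"moves": [[[0,0,0.1],[0,0,0],-1],[[0,0,0.1],[0,0,0],-1],[[0,0,0],[0,0,0],-1]]}}

```text
time_s: 12.9
position: [0.5674, -0.1589, 0.1441]
tcp_rot: [0.0, 0.707, 0.707, 0.0]
contact_force: [-1.6, -1.2, 5.9]
finger_gap: 0.0148
gripper_force: 59.4
```

The lid is seated: contact of 5.9 N at the expected height. I'll open, rise slightly and check that the lid sits level.

Call:
{"op": "send_rows", "data": {"moves": [[[0,0,-0.1],[0,0,0],-0.7],[[0,0,0],[0,0,0],-0.3],[[0,0,0],[0,0,0],1],[[0,0,0],[0,0,0],1],[[0,0,0],[0,0,0],1],[[0,0,0],[0,0,0],1],[[0,0,-4],[0,0,0],1],[[0,0,-4],[0,0,0],1],[[0,0,0],[0,0,0],1],[[0,0,0],[0,0,0],1]]}}

```text
time_s: 13.9
position: [0.5675, -0.1591, 0.2252]
tcp_rot: [0.001, 0.707, 0.707, 0.0]
contact_force: [-0.5, -0.3, -0.9]
finger_gap: 0.0854
gripper_force: 0.0
```

Run:
```python
from h import *
st();c,im=snap("w12")
h=cv2.cvtColor(im,cv2.COLOR_RGB2HSV);m=cv2.inRange(h,(100,110,25),(132,255,255))
for b in blobs(im,(100,110,25),(132,255,255),200): print(b)
n,l,s,ce=cv2.connectedComponentsWithStats(m);i=1+np.argmax(s[1:,4]);print(cv2.fitEllipse(cv2.convexHull(np.argwhere(l==i)[:,::-1].astype(np.int32))))
for z in (.143,.159,.181): print(z,np.round(proj(c,(.567,-.1585,z)),1),np.round(proj(c,(.567,-.1585+.025,z)),1),np.round(proj(c,(.542,-.1585,z)),1),np.round(proj(c,(.592,-.1585,z)),1))
for nn in("scene","side"):
    c,im=snap(nn+"12",nn)
    for b in blobs(im,(100,110,40),(132,255,255),60): 
        if 150<b[1][1]<230: print(nn,b,np.round(proj(c,(.567,-.1585,.155)),1))
cv2.imwrite("pics/w12c.png",np.hstack([cv2.resize(load("w12")[1][140:300,150:366,::-1],(540,400)),cv2.resize(load("scene12")[1][180:245,180:222,::-1],(258,400),interpolation=cv2.INTER_CUBIC)]))
```

```text
t 13.9 p [ 0.5675 -0.1591  0.2252] 
x [ 0.     1.    -0.001] y [ 1.    -0.     0.002] z [ 0.002 -0.001 -1.   ] F [-0.5 -0.3 -0.9] gap 0.0854 gf 0.0 j [ 0.55  0.46 -0.53  1.88  0.3   0.88 -0.13]
([231, 170, 54, 54, 2286], [257.5, 196.7])
((257.54534912109375, 196.7049560546875), (53.25067901611328, 54.29695129394531), 6.959107875823975)
0.143 [257.2 192.6] [257.2 166.9] [231.1 192.6] [283.4 192.6]
0.159 [257.2 197.9] [257.2 170.8] [229.5 197.9] [285.  197.9]
0.181 [257.2 206.4] [257.1 176.9] [226.8 206.4] [287.5 206.4]
scene ([245, 177, 14, 14, 151], [251.2, 183.6]) [204.2 212. ]
scene ([256, 194, 15, 14, 169], [263.1, 200.9]) [204.2 212. ]
scene ([195, 205, 18, 18, 262], [203.3, 213.7]) [204.2 212. ]
scene ([278, 211, 16, 15, 191], [285.4, 218.1]) [204.2 212. ]
```

View pics/w12c.png

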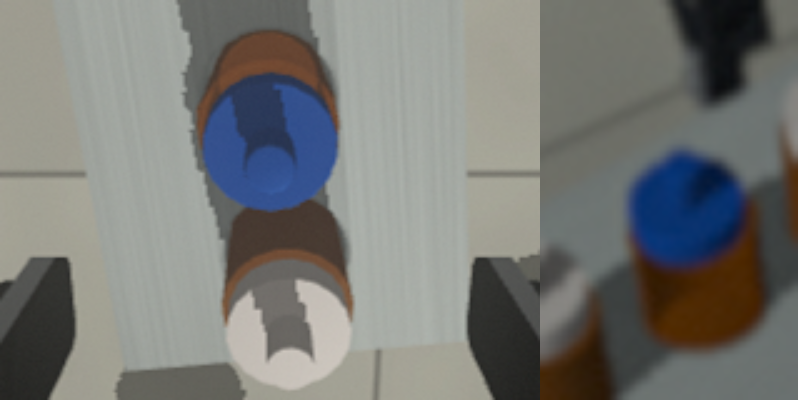

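The crop shows the lid on flat and centred (wrist blob (257,197), predicted (257,198)). I'll descend with open fingers around the jar, watching the force.

Call:
{"op": "send_rows", "data": {"moves": [[[0.05,0,4],[0,0,0],1],[[0,0,4],[0,0,0],1],[[0,0,3],[0,0,0],1],[[0,0,0],[0,0,0],1],[[0,0,0.3],[0,0,0],1],[[0,0,0.3],[0,0,0],1],[[0,0,0],[0,0,0],1],[[0,0,0],[0,0,0],1]]}}

```text
time_s: 14.85
position: [0.5677, -0.1585, 0.1095]
tcp_rot: [0.001, 0.707, 0.707, 0.0]
contact_force: [1.0, -0.2, -1.2]
finger_gap: 0.0857
gripper_force: 0.0
```

Run:
```python
from h import *
st()
# fine finger geometry: open tip corner pixels in w12 (dark vs light blade); print brightness rows
c,im=load("w1");P=np.array(c["pose"])
g=im.mean(2).astype(int)
for r in range(234,262,3): print(r,g[r,150:186:3],g[r,332:368:3])
```

```text
t 14.85 p [ 0.5677 -0.1585  0.1095] 
x [ 0.     1.    -0.001] y [ 1.    -0.     0.002] z [ 0.002 -0.001 -1.   ] F [ 1.  -0.2 -1.2] gap 0.0857 gf 0.0 j [ 0.48  0.6  -0.45  1.98  0.42  0.65 -0.24]
234 [156 156 157 156 156 133 162 162 164 164 164 163] [159 147 176 185 184 182 177 176 178 179 174 176]
237 [157 158 157 156 159 139 161 163 163 164 163 165] [159 160 146 181 183 184 178 177 178 178 174 177]
240 [158 158 158 158 159 147 157 161 163 165 164 164] [159 159 154 174 183 182 179 181 179 177 175 174]
243 [159 160 159 159  95  81  80  69  43 133 165 162] [160 159 163  41  45  77  76  76 179 179 177 177]
246 [161 159 159 138  86  87  87  50  51  73 164 163] [160 159 127  50  49  72  85  84 100 180 177 176]
249 [161 160 159  86  86  86  55  51  50  43 164 162] [162 160 127  50  48  47  86  83  83 146 180 178]
252 [151  85  91  85  85  76  49  51  52  46 165 162] [161 161  99  49  48  49  51  86  84  82  89 129]
255 [ 47  68  85  84  86  47  51  51  50  46 166 163] [160 162  69  48  47  48  47  71  83  84  85  45]
258 [ 54  85  84  85  59  47  50  49  51  47 169 163] [162 162  51  50  48  47  46  46  84  84  83  71]
261 [ 86  84  84  78  46  48  47  45  49  49 163 162] [163 163  43  47  48  45  46  45  57  83  82  83]
```

Call:
{"op": "send_rows", "data": {"moves": [[[0,0,0.2],[0,0,0],1],[[0,0,0.2],[0,0,0],1],[[0,0,0],[0,0,0],1],[[0,0,0],[0,0,0],1]]}}

```text
time_s: 15.25
position: [0.5671, -0.1583, 0.1044]
tcp_rot: [-0.0, 0.707, 0.707, -0.0]
contact_force: [0.3, 0.1, 0.7]
finger_gap: 0.0854
gripper_force: 0.0
```

Call:
{"op": "send_rows", "data": {"moves": [[[0,0,0.2],[0,0,0],1],[[0,0,0.2],[0,0,0],1],[[0,0,0],[0,0,0],1]]}}

```text
time_s: 15.55
position: [0.567, -0.1583, 0.1001]
tcp_rot: [-0.0, 0.707, 0.707, -0.0]
contact_force: [0.1, -1.1, 1.2]
finger_gap: 0.0855
gripper_force: 0.0
```

Call:
{"op": "send_rows", "data": {"moves": [[[0,0,0.2],[0,0,0],1],[[0,0,0.2],[0,0,0],1],[[0,0,0],[0,0,0],1]]}}

```text
time_s: 15.85
position: [0.567, -0.1583, 0.0961]
tcp_rot: [-0.0, 0.707, 0.707, -0.0]
contact_force: [-0.6, -0.2, 0.3]
finger_gap: 0.0857
gripper_force: 0.0
```

Call:
{"op": "send_rows", "data": {"moves": [[[0,0,0.2],[0,0,0],1],[[0,0,0.2],[0,0,0],1],[[0,0,0],[0,0,0],1],[[0,0,0],[0,0,0],-1],[[0,0,0],[0,0,0],-1],[[0,0,0],[0,0,0],-1],[[0,0,0],[0,0,0],-1],[[0,0,0],[0,0,0],-1],[[0,0,0],[0,0,0],-1],[[0,0,0],[0,0,0],-1]]}}

```text
time_s: 16.85
position: [0.5671, -0.1584, 0.093]
tcp_rot: [0.0, 0.707, 0.707, -0.0]
contact_force: [-1.1, 0.2, 5.2]
finger_gap: 0.0537
gripper_force: 62.6
```

Run:
```python
from h import *
st()
# stand yaw/lens: base edge directions from w3 corners + scene/side corner estimates
cs,cd=load("scene12")[0],load("side9")[0]
f=lambda c,x0,y0,k,L:[plane(c,u/k+x0,v/k+y0,.012)[:2].round(4).tolist() for u,v in L]
print("scene",f(cs,150,160,3.636,[(785,225),(722,298),(612,232)]))
print("side",f(cd,150,130,3.333,[(65,447),(196,444),(190,541),(54,545)]))
```

```text
t 16.85 p [ 0.5671 -0.1584  0.093 ] 
x [-0.  1. -0.] y [1. 0. 0.] z [ 0. -0. -1.] F [-1.1  0.2  5.2] gap 0.0537 gf 62.6 j [ 0.47  0.62 -0.44  1.99  0.43  0.62 -0.25]
scene [[0.7563, 0.2758], [0.7828, 0.1818], [0.6831, 0.1508]]
side [[0.7783, 0.1854], [0.6734, 0.1556], [0.6461, 0.2495], [0.7467, 0.2786]]
```

The jar is gripped (54 mm, 63 N). I'll lift it straight up out of the well.

Call:
{"op": "send_rows", "data": {"moves": [[[0,0,-0.5],[0,0,0],-1],[[0,0,-1],[0,0,0],-1],[[0,0,-2],[0,0,0],-1],[[0,0,-3],[0,0,0],-1],[[0,0,-3],[0,0,0],-1],[[0,0,-3],[0,0,0],-1],[[0,0,-3],[0,0,0],-1],[[0,0,-3],[0,0,0],-1],[[0,0,-3],[0,0,0],-1],[[0,0,-1],[0,0,0],-1],[[0,0,0],[0,0,0],-1],[[0,0,0],[0,0,0],-1]]}}

```text
time_s: 18.05
position: [0.5663, -0.1584, 0.3162]
tcp_rot: [-0.001, 0.707, 0.707, -0.001]
contact_force: [-0.3, -0.2, -2.6]
finger_gap: 0.0542
gripper_force: 64.0
```

Run:
```python
from h import *
s,p,R=st()
for n in("scene","side"):
    c,im=snap(n+"13",n);J=p+R@[0,0,.038];print(n,"pred bottom",proj(c,J),"lid",proj(c,J+[0,0,.1]))
    for b in blobs(im,(100,110,40),(132,255,255),60): 
        if 100<b[1][1]<230 and b[1][0]<330: print("blue",b)
    for b in blobs(im,(2,90,30),(20,255,255),60): 
        if b[0][2]<60 and 80<b[1][1]<260: print("amber",b)
```

```text
t 18.05 p [ 0.5663 -0.1584  0.3162] 
x [0. 1. 0.] y [ 1.    -0.    -0.002] z [-0.002  0.    -1.   ] F [-0.3 -0.2 -2.6] gap 0.0542 gf 64.0 j [ 0.59  0.38 -0.57  1.76  0.23  1.07 -0.06]
scene pred bottom (np.float64(198.9422463103434), np.float64(178.6923969583967)) lid (np.float64(194.000139699231), np.float64(146.7855180425254))
blue ([271, 102, 54, 19, 77], [293.4, 111.8])
blue ([182, 139, 15, 21, 203], [188.8, 150.1])
blue ([245, 177, 14, 14, 151], [251.2, 183.6])
blue ([256, 194, 15, 14, 169], [263.1, 200.9])
blue ([278, 211, 16, 15, 192], [285.4, 218.1])
amber ([313, 138, 12, 26, 186], [318.5, 150.4])
amber ([183, 157, 27, 30, 510], [196.2, 173.3])
amber ([220, 201, 20, 21, 255], [229.8, 213.0])
amber ([169, 229, 23, 24, 288], [180.9, 243.1])
side pred bottom (np.float64(272.3968835471796), np.float64(130.35260868820345)) lid (np.float64(273.8967322238687), np.float64(98.56205598301196))
amber ([265, 104, 58, 44, 1246], [289.3, 127.4])
```

Call:
{"op": "send_rows", "data": {"moves": [[[3.5,1.2,-0.5],[0,0,0],-1],[[4,1.2,-0.5],[0,0,0],-1],[[4,1.3,-0.5],[0,0,0],-1],[[4,1.3,-0.5],[0,0,0],-1],[[4,1.2,-0.5],[0,0,0],-1],[[3.5,1.2,0],[0,0,0],-1],[[0,0,0],[0,0,0],-1],[[0,0,0],[0,0,0],-1]]}}

```text
time_s: 18.95
position: [0.6407, 0.0727, 0.3407]
tcp_rot: [-0.001, 0.706, 0.708, -0.001]
contact_force: [-0.2, -0.2, -3.2]
finger_gap: 0.0539
gripper_force: 64.1
```

Run:
```python
from h import *
st();snap("m1")
```

```text
t 18.95 p [0.6407 0.0727 0.3407] 
x [-0.002  1.    -0.   ] y [ 1.     0.002 -0.003] z [-0.003 -0.    -1.   ] F [-0.2 -0.2 -3.2] gap 0.0539 gf 64.1 j [ 0.2   0.44 -0.6   1.6   0.26  1.18 -0.46]
```

Call:
{"op": "send_rows", "data": {"moves": [[[0,4,0],[0,0,0],-1],[[0,4.5,0],[0,0,0],-1],[[0,4.5,0],[0,0,0],-1],[[0,4,0],[0,0,0],-1],[[0,0,0],[0,0,0],-1],[[0,0,0],[0,0,0],-1]]}}

```text
time_s: 19.6
position: [0.8112, 0.0698, 0.34]
tcp_rot: [-0.001, 0.708, 0.706, -0.001]
contact_force: [-0.0, 0.7, -3.7]
finger_gap: 0.0536
gripper_force: 64.9
```

```bash
cat > stand.py <<'E'
from h import *
def ring(f,guess=(.701,.212,.102)):
    c,im=load(f);u,v=map(int,np.round(proj(c,guess)));h=cv2.cvtColor(im,cv2.COLOR_RGB2HSV)
    k=np.zeros(h.shape[:2],np.uint8);cv2.circle(k,(u,v),30,255,-1)
    b=[b[1] for b in blobs(im,(100,90,50),(130,255,255),15) if np.hypot(b[1][0]-u,b[1][1]-v)<14]
    m=cv2.inRange(h,(0,0,150),(180,45,255))&k
    n,l,s,ce=cv2.connectedComponentsWithStats(m)
    # component whose hull holds the lens: max bbox containing it
    i=[i for i in range(1,n) if s[i][0]<b[0][0]<s[i][0]+s[i][2] and s[i][1]<b[0][1]<s[i][1]+s[i][3]]
    i=max(i,key=lambda i:s[i][4]); e=cv2.fitEllipse(cv2.convexHull(np.argwhere(l==i)[:,::-1].astype(np.int32)))
    return c,(u,v),b,s[i].tolist(),e
if __name__=="__main__":
    for f in("w2","w3","w4","m1","m2"):
        try:
            c,uv,b,s,e=ring(f);print(f,uv,"dot",b,"ring",s,np.round(e[0],1),np.round(e[1],1),round(e[2]))
        except Exception as x: print(f,x)
E
python3 - <<'E'
from h import *
st();snap("m2")
E
python3 stand.py
python3 - <<'E'
from h import *
c,im=load("m2");u,v=map(int,proj(c,(.712,.216,.03)));h=cv2.cvtColor(im,cv2.COLOR_RGB2HSV);print(u,v)
for r in range(max(0,v-52),v+52,3): print(r,"".join("%x"%(h[r,k,2]//16) for k in range(max(0,u-60),min(512,u+60),2)))
E
```

```text
t 19.6 p [0.8112 0.0698 0.34  ] 
x [ 0.002  1.    -0.001] y [ 1.    -0.002 -0.003] z [-0.003 -0.001 -1.   ] F [-0.   0.7 -3.7] gap 0.0536 gf 64.9 j [ 0.11  0.68 -0.54  1.16  0.34  1.38 -0.4 ]
w2 (387, 97) dot [[386.6, 97.3]] ring [365, 71, 53, 55, 1139] [391.5  98.3] [51.3 54.6] 33
w3 (257, 168) dot [[257.0, 168.4]] ring [227, 146, 54, 53, 1212] [254.2 171.6] [50.8 56.4] 127
w4 (431, 122) dot [[431.0, 121.6]] ring [401, 93, 61, 58, 1292] [431.5 122.3] [57.6 60.2] 71
m1 (303, 60) dot [[302.9, 60.3]] ring [281, 34, 47, 52, 980] [304.5  59.8] [46.  51.8] 18
m2 (177, 58) dot [[176.1, 57.7]] ring [147, 29, 55, 59, 1502] [173.9  58.9] [53.1 57.9] 156
196 62
10 cccccccc9bca877777777777777777779ccccccccccccccccccccccccccc
13 cccccccc9bcca77777777777777777777acccccccccccccccccccccccccc
16 ccccccccaacccc87777777777777777777acccca77accccccccccccccccc
19 cccccccca9ccccc89997777777777777777b9777777ccccccccccccccccc
22 ccccccccb9cccccccccc53332267777777777777765acccccccccccccccc
25 ccccccccb9ccccccccb2334555557777777765556665cccccccccccccccc
28 ccccccccc8bccccccca5555555544677754456666665acccccccc
[... 1104 characters left out ...]
ccccccb9ccccca6bcddddb86664678885556666666666669ccccccc
85 cccccccccccc9cccccc7666666656788889987755666666666669ccccccc
88 cccccccccccc9bcccccb56666666889863333687666666678bcccccccccc
91 ccccccccccccabcccccc7666666657534443456666679ccccccccccccccc
94 ccccccccccccaaccccccb5666666666455666678bccccccccccccccccccc
97 ccccccccccccbaccccccca66666666666679cccccccccccccccccccccccc
100 ccccccccccccb9cccccccd666666679bcccccccccccccccccccccccccccc
103 ccccccccccccc9cccccccca668adcccccccccccccccccccccccccccccccc
106 ccccccccccccc9cccccccccccccccccccccccccccccccccccccccccccccc
109 ccccccccccccc9bccccccccccccccccccccccccccccccccccccccccccccc
112 cccccccccccccabccccccccccccccccccccccccccccccccccccccccccccc
```

m2 shows the ring and base cleanly in numbers. I'll fit the lens-circle plane by casting the contour rays of the black annulus from all wrist views.

```bash
cat > fit.py <<'E'
from h import *
from scipy.optimize import least_squares
G=np.array([.7005,.212,.1022]);S=[]
for f in("w2","w3","w4","m1","m2"):
    c,im=load(f);u,v=proj(c,G);x0,y0=int(u)-32,int(v)-32
    if y0<0: y0=0
    g=cv2.resize(im[y0:y0+64,x0:x0+64].max(2),None,fx=8,fy=8,interpolation=cv2.INTER_CUBIC)
    dot=[b[1] for b in blobs(im,(100,90,50),(130,255,255),15) if np.hypot(b[1][0]-u,b[1][1]-v)<10][0]
    # radial scan from the dot: outermost dark(<70)->bright(>130) crossing of the annulus
    pts=[]
    for a in np.arange(0,2*np.pi,.1):
        r=np.arange(4,30,.125);q=np.array([dot[0]+r*np.cos(a),dot[1]+r*np.sin(a)])
        val=g[np.clip((8*(q[1]-y0)+3.5).astype(int),0,g.shape[0]-1),np.clip((8*(q[0]-x0)+3.5).astype(int),0,g.shape[1]-1)].astype(int)
        d=np.flatnonzero(val<95)
        if len(d)==0: continue
        k=np.flatnonzero((val>140)&(np.arange(len(r))>d[0]))
        if len(k): pts.append(q[:,k[0]])
    pts=np.array(pts,np.float32);e=cv2.fitEllipse(pts);print(f,"dot",dot,len(pts),np.round(e[0],1),np.round(e[1],1),round(e[2]))
    S.append((c,dot,pts))
C,err=tri([ray(c,*d) for c,d,_ in S]);print("lens",C.round(4),err)
def res(x,use):
    n=np.array([-np.sin(x[0])*np.cos(x[1]),-np.sin(x[0])*np.sin(x[1]),np.cos(x[0])]);out=[]
    for j in use:
        c,d,p=S[j];o,dd=ray(c,*d);P0=o+dd*((C-o)@n)/(dd@n)
        w=[]
        for q in p:
            o,dd=ray(c,*q);w.append(o+dd*((C-o)@n)/(dd@n))
        w=np.array(w);cc=x[3+2*j:5+2*j]; 
        e1=np.cross(n,[0,1,0]);e1/=np.linalg.norm(e1);e2=np.cross(n,e1)
        out+=list(np.linalg.norm(w-(P0+cc[0]*e1+cc[1]*e2),axis=1)-x[2])
    return np.array(out)*1000
for use in([0,1,2,3,4],[4],[1,4],[2,4],[1,2,3,4]):
    s=least_squares(res,[.4,.27,.018]+[0]*10,args=(use,),loss="soft_l1");print(use,"tilt",np.degrees(s.x[0]).round(2),"yaw",np.degrees(s.x[1]).round(2),"r",s.x[2].round(4),"rms",np.sqrt(np.mean(s.fun**2)).round(2))
c,_=load("m2")
P=[plane(c,u,v,.012)[:2] for u,v in((176,21.5),(217,16),(241,86),(183,104))];print(np.round(P,4),np.mean(P,0))
E
python3 fit.py
```

```text
w2 dot [386.6, 97.3] 63 [386.8  96.8] [30.2 34.8] 53
w3 dot [257.0, 168.4] 63 [257.8 167.4] [28.9 32.2] 139
w4 dot [431.0, 121.6] 63 [430.9 120.7] [37.7 46.2] 64
m1 dot [302.9, 60.3] 63 [303.7  59.9] [31.6 36.2] 15
m2 dot [176.1, 57.7] 63 [177.3  57.3] [27.4 36.4] 166
lens [0.7004 0.212  0.1025] 0.00036410518842845376
[0, 1, 2, 3, 4] tilt 20.07 yaw 15.61 r 0.0219 rms 0.27
[4] tilt 19.69 yaw 19.6 r 0.0217 rms 0.19
[1, 4] tilt 20.0 yaw 16.27 r 0.0219 rms 0.25
[2, 4] tilt 20.21 yaw 17.5 r 0.0218 rms 0.23
[1, 2, 3, 4] tilt 19.72 yaw 15.73 r 0.0218 rms 0.26
[[0.6801 0.2787]
 [0.7457 0.2861]
 [0.7815 0.1828]
 [0.6806 0.154 ]] [0.72197575 0.22540532]
```

The lens is at about (0.7008,0.2125,0.1025), tilt about 20.5°, yaw about 15.7°. I'll move above the view point and tilt the tool.

Call:
{"op": "send_rows", "data": {"moves": [[[2,-3,0],[0,0,0],-1],[[2,-3.5,0],[0,0,0],-1],[[2,-3.5,0],[0,0,0],-1],[[2,-3,0],[0,0,0],-1],[[2,-3,0],[0,0,0],-1],[[2,-2,0],[0,0,0],-1],[[0,0,0],[-0.0861,0.0242,0],-1],[[0,0,0],[-0.0861,0.0242,0],-1],[[0,0,0],[-0.0861,0.0242,0],-1],[[0,0,0],[-0.0861,0.0242,0],-1],[[0,0,0],[0,0,0],-1],[[0,0,0],[0,0,0],-1]]}}

```text
time_s: 20.85
position: [0.6302, 0.1907, 0.3434]
tcp_rot: [0.088, 0.696, 0.696, 0.154]
contact_force: [1.1, 0.4, -3.5]
finger_gap: 0.054
gripper_force: 65.3
```

```bash
cat > go.py <<'E'
from h import *
def go(L=(.7008,.2125,.1025),tilt=20.5,yaw=15.7,b=.038,off=(0,0)):
    t,w=np.radians([tilt,yaw]);n=np.array([-np.sin(t)*np.cos(w),-np.sin(t)*np.sin(w),np.cos(t)])
    s,p,R=st();ax=np.cross(R[:,2],-n);a=np.arcsin(np.linalg.norm(ax));rv=R.T@(ax/np.linalg.norm(ax)*a)
    V=np.array(L)+.13*n;T=V+b*n-R[:,0]*off[0]-R[:,1]*off[1]
    print("view",V.round(4),"turn",rv.round(4),"shift cm",(R.T@(T-p)*100).round(2),"F|",np.linalg.norm(s["contact_force"]).round(1));return V,n
if __name__=="__main__": go()
E
python3 go.py
```

```text
t 20.85 p [0.6302 0.1907 0.3434] 
x [-0.016  0.996  0.093] y [ 0.941 -0.017  0.337] z [ 0.337  0.093 -0.937] F [ 1.1  0.4 -3.5] gap 0.054 gf 65.3 j [ 0.06  0.3  -0.6   1.86  0.38  0.71 -0.74]
view [0.657  0.2002 0.2243] turn [-0.0003  0.0018 -0.    ] shift cm [-0.21 -1.51  8.35] F| 3.7
```

Call:
{"op": "send_rows", "data": {"moves": [[[0,-0.5,2],[0,0,0],-1],[[-0.1,-0.5,2.5],[0,0,0],-1],[[-0.1,-0.5,2],[0,0,0],-1],[[0,0,1.3],[0,0,0],-1],[[0,0,0.5],[0,0,0],-1],[[0,0,0],[0,0,0],-1],[[0,0,0],[0,0,0],-1]]}}

```text
time_s: 21.55
position: [0.6456, 0.1981, 0.2603]
tcp_rot: [0.087, 0.696, 0.696, 0.156]
contact_force: [0.1, 0.4, -3.6]
finger_gap: 0.0538
gripper_force: 65.1
```

Run:
```python
from go import *
V,n=go()
for nm in("scene","side"):
    c,im=snap(nm+"14",nm);h=cv2.cvtColor(im,cv2.COLOR_RGB2HSV)
    print(nm,"bottom",np.round(proj(c,V),1),"shoulder",np.round(proj(c,V+.085*n),1),"lidtop",np.round(proj(c,V+.104*n),1))
    e=np.cross(n,[0,1,0]);e/=np.linalg.norm(e);f=np.cross(n,e)
    ring=[V+.028*(np.cos(a)*e+np.sin(a)*f) for a in np.linspace(0,6.28,60)];q=np.array([proj(c,p) for p in ring]);print("bottom circle box",q.min(0).round(1),q.max(0).round(1))
    q=np.array([proj(c,p+.085*n) for p in ring]);print("shoulder box",q.min(0).round(1),q.max(0).round(1))
    u,v=map(int,proj(c,V+.05*n))
    for r in range(v-34,v+34,1): print(r,"".join("B" if 100<h[r,k,0]<132 and h[r,k,1]>110 else "a" if h[r,k,0]<22 and h[r,k,1]>90 else ("#" if h[r,k,2]<60 else ("+" if h[r,k,2]<120 else ".")) for k in range(u-28,u+28)), u-28 if r==v-34 else "")
```

```text
t 21.55 p [0.6456 0.1981 0.2603] 
x [-0.017  0.995  0.095] y [ 0.941 -0.017  0.338] z [ 0.338  0.095 -0.936] F [ 0.1  0.4 -3.6] gap 0.0538 gf 65.1 j [-0.03  0.4  -0.51  1.94  0.51  0.55 -0.88]
view [0.657  0.2002 0.2243] turn [ 0.0008 -0.0004  0.    ] shift cm [-0.16 -0.15 -0.02] F| 3.7
scene bottom [335.3 160.9] shoulder [330.  133.1] lidtop [328.8 126.6]
bottom circle box [324.9 155.4] [345.8 166.6]
shoulder box [319.2 127.9] [340.9 138.5]
110 ....+######################################aaaaaaaaaaaaa 304
111 ....+#####+################################aaaaaaaaaaaaa 
112 ...++B###+++################################aaaaaaaaaaaa 
113 ..+BB+###+++################################aaaaaaaaaaaa 
114 ++B+++###+++################################aaaaaaaaaaaa 
115 B++++++###+###################+++###########aaaaaaaaaaaa 
116 +++++++#####################+++++###########aaaaaaaaaaaa 
117 ++++.+++#############BB####+++++############aaaaaaaaaaaa 
118 ++++++++############BBBB###++++#############aaaaaaaaaaaa 
119 ....++++############BBBBB###################aaaaaaaaaaaa 
120 .....++++###########BBBBB##
[... 7239 characters left out ...]
.................. 
225 ...................++++++++++++......................... 
226 ......................+++++++........................... 
227 ........................................................ 
228 ........................................................ 
229 .......................................................+ 
230 .......................................................+ 
231 .......................................................+ 
232 ........................................................ 
233 ........................................................ 
234 .......................................................+ 
235 ........................................................
```

```bash
cat > chk.py <<'E'
from go import *
V,n=go()
def chk(tag,bg):
    s=bot.sense();p=np.array(s["position"]);q=s["tcp_rot"];R=Ro.from_quat([q[1],q[2],q[3],q[0]]).as_matrix();k=-R[:,2]
    B=p-.038*k
    e=np.cross(k,[0,1,0]);e/=np.linalg.norm(e);f=np.cross(k,e)
    for nm in("scene","side"):
        c,im=load(nm+tag);_,b0=load(nm+bg[nm])
        u,v=proj(c,(.7008,.2125,.1025))
        d=[b[1] for b in blobs(b0,(90,40,40),(130,255,255),4) if np.hypot(b[1][0]-u,b[1][1]-v)<8]
        print(nm,"lens pred",np.round([u,v],1),"dot seen",d)
        D=cv2.absdiff(im,b0).max(2);m=(D>14).astype(np.uint8)
        lo=[];
        for h in(.008,.016,.024,.032):   # silhouettes across the lower body
            o=np.array(proj(c,B+h*k));o2=np.array(proj(c,B+(h+.02)*k));t=(o2-o)/np.linalg.norm(o2-o);w=np.array([-t[1],t[0]])
            r=np.arange(-18,18.01,.1);P=o[:,None]+w[:,None]*r
            val=cv2.remap(D.astype(np.float32),P[0].astype(np.float32)[None],P[1].astype(np.float32)[None],cv2.INTER_LINEAR)[0]
            on=r[val>20];lo.append((on.min().round(1),on.max().round(1)))
        C=np.array([proj(c,B+.028*(np.cos(a)*e+np.sin(a)*f)) for a in np.linspace(0,6.28,80)])
        o=np.array(proj(c,B));t=np.array(proj(c,B+.03*k))-o;t/=np.linalg.norm(t)
        r=np.arange(-25,15,.1);P=o[:,None]+t[:,None]*r
        val=cv2.remap(D.astype(np.float32),P[0].astype(np.float32)[None],P[1].astype(np.float32)[None],cv2.INTER_LINEAR)[0]
        print("  across",w.round(2),lo,"along",t.round(2),"seen low",r[val>20].min().round(1),"pred low",((C-o)@t).min().round(1))
chk("14",{"scene":"12","side":"6"})
E
python3 chk.py
```

```text
t 21.65 p [0.6454 0.198  0.2606] 
x [-0.017  0.995  0.095] y [ 0.941 -0.017  0.338] z [ 0.338  0.095 -0.936] F [ 0.4  0.1 -3.1] gap 0.0538 gf 65.1 j [-0.03  0.4  -0.51  1.94  0.51  0.55 -0.88]
view [0.657  0.2002 0.2243] turn [ 0.0013 -0.0003 -0.    ] shift cm [-0.15 -0.14  0.01] F| 3.1
scene lens pred [342.5 199.1] dot seen [[342.2, 199.2]]
  across [ 0.98 -0.19] [(np.float64(-11.4), np.float64(10.4)), (np.float64(-11.3), np.float64(10.6)), (np.float64(-18.0), np.float64(10.4)), (np.float64(-18.0), np.float64(10.6))] along [-0.19 -0.98] seen low -5.7 pred low -5.4
side lens pred [189.  254.1] dot seen [[189.4, 253.5]]
  across [0.93 0.38] [(np.float64(-11.9), np.float64(12.8)), (np.float64(-12.1), np.float64(12.9)), (np.float64(-12.3), np.float64(12.8)), (np.float64(-12.3), np.float64(13.0))] along [ 0.38 -0.93] seen low -8.0 pred low -8.2
```

The predicted and seen lens agree to 0.6 px, and the jar is within about 1 mm of the tool axis. A last 1 mm trim, then settle.

Call:
{"op": "send_rows", "data": {"moves": [[[-0.1,-0.1,0],[0,0,0],-1],[[0,0,0],[0,0,0],-1],[[0,0,0],[0,0,0],-1],[[0,0,0],[0,0,0],-1],[[0,0,0],[0,0,0],-1]]}}

```text
time_s: 22.15
position: [0.6441, 0.1968, 0.2591]
tcp_rot: [0.087, 0.696, 0.696, 0.155]
contact_force: [-0.8, 0.6, -3.8]
finger_gap: 0.0537
gripper_force: 65.2
```

Run:
```python
from go import *
go();snap("scene15","scene");snap("side15","side")
import re
src=open("chk.py").read().replace('chk("14"','chk("15"');exec(src)
for nm in("scene","side"):
    c,im=load(nm+"15");print(nm,[b for b in blobs(im,(100,110,40),(132,255,255),60) if 100<b[1][1]<260])
print(bot.hand_in())
```

```text
t 22.15 p [0.6441 0.1968 0.2591] 
x [-0.016  0.995  0.095] y [ 0.941 -0.017  0.337] z [ 0.337  0.095 -0.937] F [-0.8  0.6 -3.8] gap 0.0537 gf 65.2 j [-0.03  0.4  -0.51  1.95  0.52  0.55 -0.88]
view [0.657  0.2002 0.2243] turn [-0.  0. -0.] shift cm [-0.01  0.03 -0.08] F| 3.9
t 22.25 p [0.6441 0.1969 0.259 ] 
x [-0.017  0.995  0.095] y [ 0.941 -0.016  0.337] z [ 0.337  0.095 -0.937] F [-0.3 -0.5 -3.1] gap 0.0539 gf 65.2 j [-0.03  0.4  -0.51  1.95  0.52  0.55 -0.88]
view [0.657  0.2002 0.2243] turn [-0.0001 -0.      0.    ] shift cm [-0.02  0.03 -0.08] F| 3.2
scene lens pred [342.5 199.1] dot seen [[342.2, 199.2]]
  across [ 0.98 -0.19] [(np.float64(-18.0), np.float64(10.3)), (np.float64(-11.2), np.float64(10.5)), (np.float64(-18.0), np.float64(10.4)), (np.float64(-18.0), np.float64(10.5))] along [-0.19 -0.98] seen low -5.4 pred low -5.4
side lens pred [189.  254.1] dot seen [[189.4, 253.5]]
  across [0.93 0.38] [(np.float64(-12.1), np.float64(12.9)), (np.float64(-12.0), np.float64(12.9)), (np.float64(-12.2), np.float64(12.9)), (np.float64(-12.3), np.float64(13.1))] along [ 0.38 -0.93] seen low -7.8 pred low -8.2
scene [([363, 97, 29, 17, 198], [377.1, 104.8]), ([319, 118, 15, 19, 201], [325.9, 128.5]), ([245, 177, 14, 14, 150], [251.2, 183.6]), ([256, 194, 15, 14, 169], [263.1, 200.9]), ([278, 211, 16, 15, 191], [285.4, 218.1])]
side [([209, 176, 20, 21, 241], [218.8, 186.5]), ([231, 241, 16, 15, 145], [238.0, 248.3]), ([265, 244, 15, 15, 148], [271.8, 251.4]), ([292, 251, 17, 16, 194], [300.0, 258.6])]
the job is handed in; nothing more can be done
None
```

I handed the job in at 22 s: the lidded jar is held still, by the gripper alone, at my estimate of the view point, about 1 mm off by the images; the camera's tilt (20.5°) is the least certain part, good to 1–2° (about 2 mm per degree).

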